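# Sort the stripped outboard parts

### The job

Sort the parts stripped off the outboard motor: lay both spark plugs flat in the low rectangular tray, both castle nuts flat, crown up, in the round dish, and the flywheel flat, hub up, in the steel parts box with the propped lid. Each must lie on the floor of its container, not on another part or a rim; set every part down rather than dropping it. Leave the white cowl latch and the blue knob where they are.

Things in the scene. Friction and masses are not known exactly. Their poses are not given: they have to be found in the camera images.
- plug_1: spark plug lying on a flat of its steel hexagon (20.8 mm across flats, 24 across corners, 16 long); on one side a 20 mm round seat and a dark 14 mm thread, on the other a white 12.4 mm insulator with a thin terminal. Origin: on the axis, mid hexagon, 10.4 mm above its support, near the centre of mass; x points along the plug to the thread, which ends at +31 mm, the terminal at -44 mm. 60 g
- plug_2: spark plug lying on a flat of its steel hexagon (20.8 mm across flats, 24 across corners, 16 long); on one side a 20 mm round seat and a dark 14 mm thread, on the other a white 12.4 mm insulator with a thin terminal. Origin: on the axis, mid hexagon, 10.4 mm above its support, near the centre of mass; x points along the plug to the thread, which ends at +31 mm, the terminal at -44 mm. 60 g
- nut_1: steel castle nut (propeller nut) lying flat, slots up: hexagon 30 mm across flats (34.6 mm across corners), 16 mm high, with a crown of six short teeth to 22 mm high. Origin: centre of its underside, z up; two flats face its +y and -y, the others every 60 degrees. About 80 g
- nut_2: steel castle nut (propeller nut) lying flat, slots up: hexagon 30 mm across flats (34.6 mm across corners), 16 mm high, with a crown of six short teeth to 22 mm high. Origin: centre of its underside, z up; two flats face its +y and -y, the others every 60 degrees. About 80 g
- flywheel: small dark cast-iron flywheel lying flat, hub up: disc 96 mm in diameter and 10 mm thick, with a plain round hub 36 mm in diameter standing 26 mm above the disc (top 36 mm above the underside); take it by the hub. Origin: centre of its underside, z up. 0.54 to 0.82 kg
- parts_box: grey steel parts box, fixed to the bench, 134 (x) by 144 mm (y) outside, 45 high, walls and floor 3 mm. Its lid, hinged on the +x rim, is propped open by a stay on the +y side and does not move: it leans 50 degrees back from upright, away from the box, its far edge at x = +170 mm, 141 mm above the bench. Origin: centre of the underside, z up
- plug_tray: open low rectangular aluminium tray without lid, fixed to the bench, 110 mm (x) by 160 mm (y) outside, 22 mm high, walls and floor 3 mm (inside 104 by 154 mm). Origin: centre of the underside, z up
- nut_dish: round flat steel dish, fixed to the bench, 150 mm outside diameter, 22 mm high, wall and floor 3 mm (inside diameter 144 mm). Origin: centre of the underside, z up
- cowl_latch: bystander: loose white plastic cowl latch, 63 by 30 mm and 18 mm high, between two of the containers. Origin: centre of its underside
- vent_knob: bystander: loose blue enamel knob, 40 mm in diameter and 30 mm high, between two of the containers. Origin: centre of its underside

How it is judged:
By the outcome, as a careful person would: the job done as asked, in the order asked, and still so for the second after the job is handed in, with the robot touching nothing.
It also fails if it takes over 136 s, if anything falls off the work surface, if the arm or the gripper's body presses on something with over 40 N, if the wrist force passes 120 N, or if a joint passes its speed limit or range.

### The arm

A 7-joint arm with a two-finger parallel gripper is mounted at the origin on the work surface. World frame = base frame: x ahead of the robot, y to its left, z up, the work surface at z = 0. Lengths are in m, angles in rad, forces in N, time in s.
With the tool pointing down it reaches from about 0.4 to 0.85 m from the base axis. Payload 10.4 kg.
Tool frame: the origin (TCP) lies on the centre line of the jaws, within the pads' length; the fingertips stand 22 mm ahead of it and the grasp point (between the pads) lies 3 mm ahead of it; x points along the fingers, y is the direction in which the jaws open and shut, and the axes are right-handed (so a half turn about x gives the same grasp; the last joint's range is limited). The gripper opens to 87 mm and grips with 3 to 60 N. Pads are 19 mm wide; open, the fingers measure 117 mm over their backs; the gripper's body (75 mm by 190 mm) begins 51 mm behind the grasp point.
Start: joints at [1.241, 0.332, -0.065, 1.46, 0.022, 1.35, -0.088], TCP at [0.189, -0.596, 0.245] pointing down, gripper open.
Joint ranges: [-2.6, 2.6], [-0.5, 2.12], [-1.47, 1.34], [0.16, 2.42], [-1.27, 4.41], [0.06, 2.06], [-2.6, 2.6]. Speed limits (rad/s): [2.22, 2.22, 2.79, 2.79, 3.14, 3.14, 3.14].

### API

Orientations are given as a unit quaternion [x, y, z, w].
In Python, from bench import * gives the robot as it stands.
- The arm moves only by the tool arm_command, never from a script. Its argument "targets" is one flat list of numbers, 7 for each row, row after row: the turn, a rotation vector about the tool's x, y, z in units of 45 degrees (1.0 is 45 degrees), then the shift along the tool's x, y, z in units of 25 mm (1.0 is 25 mm), then the opening, from 0 (shut) to 1 (fully open). In form: [wx, wy, wz, tx, ty, tz, fingers, wx, wy, wz, tx, ty, tz, fingers, ...]. A call has 1 to 12 rows; each row shifts and turns the pose as measured when the row begins, along the tool's axes as they then stand; what a row does not reach is not made up. A row lasts 1/12 s, in which the tool goes at most 41.7 mm and 7.16 degrees, less where a joint would pass 70% of its speed; a pose out of reach is approached as far as the arm can. A call with a number of a shift or a turn outside -1 to 1 is refused whole. A call with a gripper value outside its range is refused whole. The fingers move at their own pace and stop on an object; "newtons" is the grip in N (left out, the last holds). Time passes only in rows, so rows that do not move let the fingers close. It gives the time, the measured TCP pose, the force and the opening at its end, in the units of the state.
- read_state(): the state, without advancing time (a new reading comes with each control period).
- camera(name): name is "scene" or "top"; returns the picture (384x512x3 uint8, red, green, blue); there is no depth.
- calibration(name): a dict with "camera_matrix" (3x3 intrinsics, pixels), "R" (3x3) and "t" (3): a world point X has camera coordinates R X + t. Camera axes: x right, y down, z forward; pixel columns grow to the right and rows downward; lengths in m; the calibration is good to about 2 mm. A picture is of the moment at which its call begins. calibration takes no time and is no camera call.
- close_job(): hands the job in, once; it reports no verdict.
The state is a dict: "time": time; "joint_positions": joint angles; "joint_vel": joint speeds; "joint_torque": joint torques, N m; "ee_pos": TCP position; "eef_rot": TCP orientation; "ft_force": force on the tool from outside, world axes, zero at the start; "torque": the same for the moment, N m; "width": finger opening in m.
Only numpy, scipy, OpenCV 4.12 (cv2) and the standard library are available. Lean on these libraries where they do the work, as an engineer would, in place of code of your own. Each camera call takes 0.05 s, during which the arm holds its last target.

## Working session

There is one attempt and no reset: what is moved stays moved. The work goes in short steps, Python scripts to look and compute and a tool call to move; the robot and the scene stay as the last step left them, time stands still between calls to the robot, and variables do not carry over. Pictures are saved under pics/ and viewed, and the job is handed in when it is done.

Besides the shell and the picture viewer there is one more tool, called after "Call:" in YAML: its name, and indented under it one key for each argument. arm_command: Moves the arm, as the interface text tells. Shifts and turns lie within -1 to 1; 1 stands for 25 mm of shift or 45 degrees of turn. Its arguments: {"type":"object","properties":{"targets":{"type":"array","items":{"type":"number","minimum":-1,"maximum":1}},"newtons":{"type":"number"}},"required":["targets"]}

```bash
mkdir -p pics; ls
python3 - <<'E'
from bench import *
import cv2
s=read_state(); print({k:(v if not hasattr(v,'tolist') else v) for k,v in s.items()})
for n in("scene","top"):
    im=camera(n); cv2.imwrite(f"pics/{n}0.png",im[:,:,::-1]); c=calibration(n); print(n,c)
E
```

```text
pics
{'time': 0.0, 'joint_positions': array([ 1.24137376,  0.3328699 , -0.06469723,  1.46098402,  0.02161741,
        1.34986826, -0.08847099]), 'joint_vel': array([-0.00058862,  0.00062444,  0.00022793,  0.00131596, -0.00046347,
        0.00118132,  0.00140619]), 'joint_torque': array([ 3.31983447e-04, -6.23247170e+01,  2.49431364e-02, -3.89899564e+01,
       -6.12637843e-02,  3.96324706e-02,  1.83452453e-04]), 'ee_pos': array([ 0.18864779, -0.59546717,  0.24373475]), 'eef_rot': array([-0.69869226, -0.10856671,  0.69890615, -0.10757595]), 'ft_force': array([ 0.26377633, -0.02482222, -0.35249693]), 'torque': array([-0.02606313, -0.01530732, -0.02069063]), 'width': 0.0868031582595967}
scene {'camera_matrix': array([[385.10789798,   0.        , 258.83644449],
       [  0.        , 385.10789798, 192.32625529],
       [  0.        ,   0.        ,   1.        ]]), 'R': array([[-0.83855894,  0.54466783, -0.01248468],
       [ 0.34560177,  0.5140869 , -0.78503126],
       [-0.42116306, -0.6626097 , -0.61933033]]), 't': array([ 0.4319749 , -0.12244783,  1.29878049])}
top {'camera_matrix': array([[451.88345651,   0.        , 248.48563576],
       [  0.        , 451.88345651, 190.7157774 ],
       [  0.        ,   0.        ,   1.        ]]), 'R': array([[ 0.14002032, -0.99014283, -0.00338863],
       [-0.96998599, -0.13648111, -0.20124635],
       [ 0.19880014,  0.0314655 , -0.9795348 ]]), 't': array([-0.04903645,  0.48977724,  0.94137297])}
```

View pics/scene0.png

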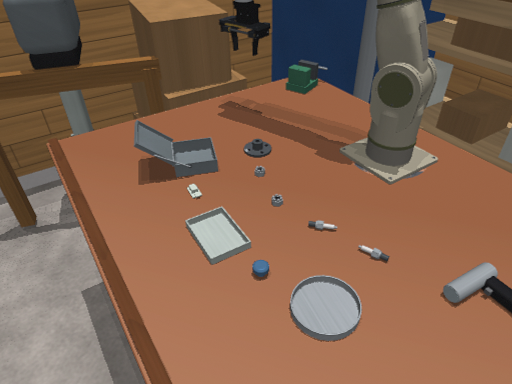

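View pics/top0.png

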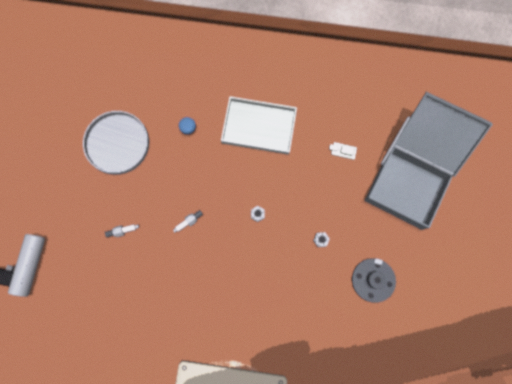

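```bash
cat > h.py <<'E'
import numpy as np, cv2
from bench import *
from scipy.spatial.transform import Rotation as Ro
C={n:calibration(n) for n in("scene","top")}
def ray(n,u,v,z):
    c=C[n]; R=np.array(c["R"]); t=np.array(c["t"]); K=np.array(c["camera_matrix"])
    o=-R.T@t; d=R.T@np.linalg.solve(K,np.array([u,v,1.]))
    return o+d*(z-o[2])/d[2]
def proj(n,X):
    c=C[n]; p=np.array(c["camera_matrix"])@(np.array(c["R"])@np.array(X)+np.array(c["t"])); return p[:2]/p[2]
def crop(im,u0,v0,u1,v1,f,name):
    cv2.imwrite("pics/"+name,cv2.resize(im[v0:v1,u0:u1,::-1],None,fx=f,fy=f,interpolation=cv2.INTER_CUBIC))
E
python3 - <<'E'
from h import *
im=cv2.imread("pics/top0.png")[:,:,::-1]
crop(im,80,190,280,260,4,"a.png"); crop(im,230,80,500,310,2.9,"b.png"); crop(im,70,90,310,190,3.3,"c.png")
hsv=cv2.cvtColor(np.ascontiguousarray(im),cv2.COLOR_RGB2HSV)
# non-orange mask
m=~((hsv[...,0]<14)&(hsv[...,1]>110))
m=(m&(np.arange(384)[:,None]>60)).astype(np.uint8)
n,l,st,ce=cv2.connectedComponentsWithStats(m)
for i in range(1,n):
    if st[i,4]>25: print(st[i],ce[i].round(1),ray("top",*ce[i],0.01).round(4)[:2])
cv2.imwrite("pics/m.png",m*255)
E
```

```text
[ 364   91  130  140 9504] [425.5 159.8] [ 0.6292 -0.3739]
[ 220   95   78   60 3608] [258.6 124.8] [0.6601 0.0197]
[  81  109   69   67 3569] [115.4 142.1] [0.5714 0.3454]
[178 116  19  20 300] [186.9 125.2] [0.6356 0.1868]
[328 141  30  20 430] [342.9 150.2] [ 0.6257 -0.1828]
[250 205  16  18 234] [257.5 213.4] [ 0.451  -0.0063]
[172 210  32  24 320] [187.5 221.1] [0.4115 0.1473]
[104 223  36  15 334] [120.8 230.1] [0.3705 0.2924]
[313 231  18  17 245] [321.3 239.2] [ 0.4132 -0.1554]
[   0  233   47   65 1748] [ 23.5 266.4] [0.2615 0.4898]
[ 351  257   46   47 1671] [373.7 280. ] [ 0.3403 -0.2787]
[ 174  360  114   24 2120] [224.  373.4] [0.1035 0.0172]
```

View pics/a.png

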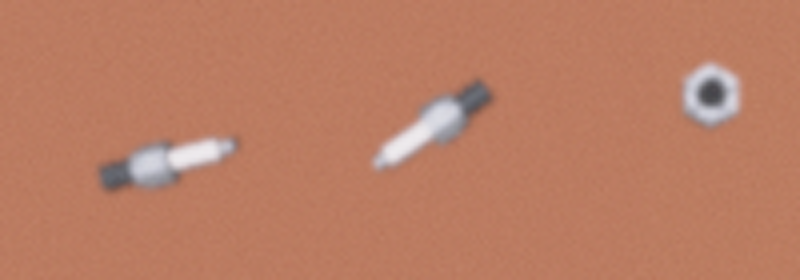

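View pics/b.png

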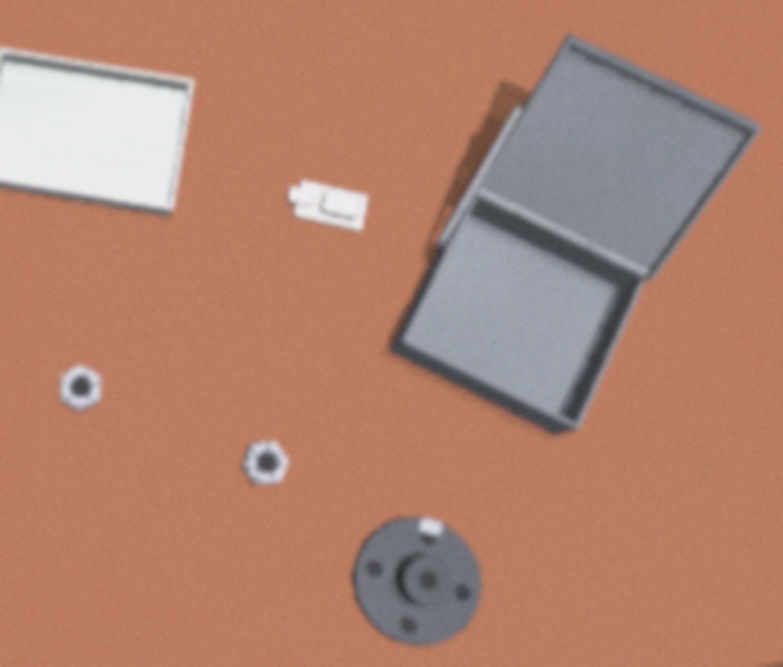

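View pics/m.png

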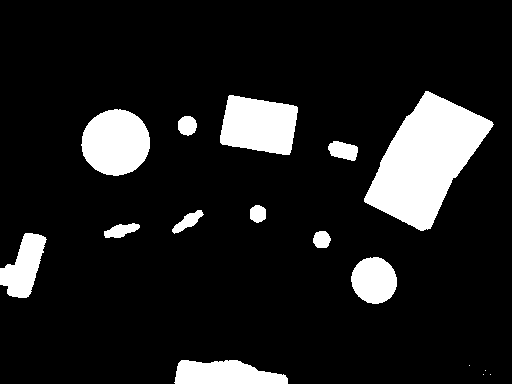

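Run:
```python
from h import *
T=lambda u,v,z:ray("top",u,v,z)
def ang(a): return np.degrees(np.arctan2(a[1],a[0]))
for nm,th,te,hx in(("A",(105,234.5),(139.5,226),(118,231.5)),("B",(203,213),(173.7,231.2),(190.5,219.7))):
    a,b=T(*th,.0104),T(*te,.0104); h=T(*hx,.0104); d=a-b; L=np.hypot(*d[:2]); d/=L
    print(nm,a[:2],b[:2],"L",L,"yaw",ang(d),"origin from ends",(b+d*(44/75)*L)[:2],"hex",h[:2])
im=cv2.imread("pics/top0.png")
S=6
big=cv2.GaussianBlur(cv2.resize(im,None,fx=S,fy=S,interpolation=cv2.INTER_CUBIC),(0,0),3)
hsv=cv2.cvtColor(big,cv2.COLOR_BGR2HSV)
m=(~((hsv[...,0]<14)&(hsv[...,1]>105))).astype(np.uint8)
cs,_=cv2.findContours(m,cv2.RETR_EXTERNAL,cv2.CHAIN_APPROX_NONE)
def near(u,v):
    c=[c for c in cs if cv2.contourArea(c)>1500 and cv2.pointPolygonTest(c,(u*S,v*S),False)>0][0]
    return (c[:,0].astype(float)+.5)/S-.5
def world(c,z): return np.array([T(u,v,z)[:2] for u,v in c])
for nm,u,v,z in(("nutL",257.5,213.4,.012),("nutR",321.3,239.2,.012)):
    w=world(near(u,v),z); c=cv2.minEnclosingCircle((w*1000).astype(np.float32)); 
    th=np.radians(np.arange(0,60,1)); P=[np.ptp(w@[np.cos(t),np.sin(t)])+np.ptp(w@[np.cos(t+np.pi/3),np.sin(t+np.pi/3)])+np.ptp(w@[np.cos(t-np.pi/3),np.sin(t-np.pi/3)]) for t in th]
    P=np.array(P)/3
    ph=np.angle(np.sum(P*np.exp(1j*6*th))); print(nm,c,"flat normal deg mod60:",np.degrees((ph+np.pi)/6)%60,P.min(),P.max(), "argmin",P.argmin())
for nm,u,v,z in(("fly",373,280,.007),("dish",115,142,.015),("knob",187,125,.02)):
    w=world(near(u,v),z); print(nm,cv2.minEnclosingCircle((w*1000).astype(np.float32)),cv2.fitEllipse((w*1000).astype(np.float32)))
w=world(near(258,125),.022); print("tray",cv2.minAreaRect((w*1000).astype(np.float32)))
for z in (.01,.018):
 w=world(near(343,150),z); print("latch",cv2.minAreaRect((w*1000).astype(np.float32)))
p=[T(*q,.045)[:2] for q in((365.2,199.7),(429,227.6),(453.4,174.8),(395.5,146.2))]; print("box",np.round(p,4),np.mean(p,0))
for i in range(4):
    d=p[(i+1)%4]-p[i]; print(np.hypot(*d),ang(d))
```

```text
A [0.35588803 0.32536056] [0.38549656 0.25237613] L 0.07876161649573585 yaw 112.08154957936004 origin from ends [0.36812622 0.29519366] hex [0.36657234 0.29782969]
B [0.43457455 0.11571204] [0.38469031 0.17418247] L 0.07685849479452295 yaw -49.53074159618366 origin from ends [0.41395573 0.13987982] hex [0.4155792  0.14117047]
nutL ((450.9158020019531, -5.655456066131592), 20.547195434570312) flat normal deg mod60: 37.784505451395134 0.03800096545234687 0.040538586849196645 argmin 38
nutR ((413.34906005859375, -154.49864196777344), 20.679462432861328) flat normal deg mod60: 12.913955891960915 0.038133553985712575 0.04081921179717188 argmin 11
fly ((341.5309753417969, -279.1485595703125), 50.61949920654297) ((340.96087646484375, -279.2867431640625), (99.24788665771484, 99.9019546508789), 54.030059814453125)
dish ((570.9541015625, 343.7414245605469), 81.77294158935547) ((571.3187255859375, 344.0374450683594), (156.59564208984375, 162.6359405517578), 137.92250061035156)
knob ((632.533935546875, 184.5547637939453), 24.389305114746094) ((632.3008422851562, 185.1793212890625), (44.47838592529297, 48.30046844482422), 117.3437271118164)
tray ((656.6544189453125, 19.515113830566406), (168.0004119873047, 123.14412689208984), 88.11406707763672)
latch ((625.916748046875, -181.11654663085938), (68.80439758300781, 38.108036041259766), 84.40801239013672)
latch ((623.2955322265625, -179.77239990234375), (68.2596664428711, 37.80637741088867), 84.40824890136719)
box [[ 0.5085 -0.2363]
 [ 0.4665 -0.3783]
 [ 0.5917 -0.4247]
 [ 0.6399 -0.2928]] [ 0.55166841 -0.33302023]
0.1481506620028325 -106.47194687127933
0.1335106752328315 -20.321734295160446
0.14043633794481622 69.93355040971602
0.1430225316789333 156.71990676616204
```

```bash
cat >> h.py <<'E'
def plan(x,y,z,jaw=None):
    """shift/turn needed from now; jaw = world yaw (deg) of tool y axis (mod 180)"""
    s=read_state(); R=Ro.from_quat(s["eef_rot"]).as_matrix(); p=np.array(s["ee_pos"])
    yaw=np.degrees(np.arctan2(R[1,1],R[0,1]))
    print("t %.2f pos %s jawyaw %.1f xaxis %s w %.4f"%(s["time"],p.round(4),yaw,R[:,0].round(3),s["width"]),"q",np.round(s["joint_positions"],2),"f",np.round(s["ft_force"],1))
    if jaw is None: jaw=yaw
    e=(jaw-yaw+90)%180-90
    # full desired rot: x down, y at jaw (nearest)
    a=np.radians(yaw+e); yd=np.array([np.cos(a),np.sin(a),0]); xd=np.array([0,0,-1.]); Rd=np.stack([xd,yd,np.cross(xd,yd)],1)
    rv=Ro.from_matrix(R.T@Rd).as_rotvec(); print("turn units",np.round(np.degrees(rv)/45,3),"alt yaw deg",e)
    d=np.array([x,y,z])-p
    print("shift units now",np.round(R.T@d/.025,2),"| after turn",np.round(Rd.T@d/.025,2))
E
python3 - <<'E'
from h import *
plan(.45,-.25,.2,40.5)
plan(.414,.140,.2,40.5)
E
```

```text
t 0.10 pos [ 0.1887 -0.5955  0.2439] jawyaw -72.4 xaxis [-0.     0.001 -1.   ] w 0.0871 q [ 1.24  0.33 -0.06  1.46  0.02  1.35 -0.09] f [ 0.1 -0.7 -0.1]
turn units [1.491e+00 1.000e-03 1.000e-03] alt yaw deg -67.08153657140966
shift units now [  1.77 -10.02 -14.14] | after turn [  1.75 -16.92   3.72]
t 0.10 pos [ 0.1887 -0.5955  0.2439] jawyaw -72.4 xaxis [-0.     0.001 -1.   ] w 0.0871 q [ 1.24  0.33 -0.06  1.46  0.02  1.35 -0.09] f [ 0.1 -0.7 -0.1]
turn units [1.491e+00 1.000e-03 1.000e-03] alt yaw deg -67.08153657140966
shift units now [  1.78 -25.32 -17.48] | after turn [  1.75 -25.96  16.52]
```

Call:
arm_command:
  targets: [0,0,0,0,-0.67,-0.94,1,0,0,0,0,-0.67,-0.94,1,0,0,0,0,-0.67,-0.94,1,0,0,0,0,-0.67,-0.94,1,0,0,0,0,-0.67,-0.94,1,0,0,0,0,-0.67,-0.94,1,0,0,0,0,-0.67,-0.94,1,0,0,0,0,-0.67,-0.94,1,0,0,0,0,-0.67,-0.94,1,0,0,0,0,-0.67,-0.94,1,0,0,0,0,-0.67,-0.94,1,0,0,0,0,-0.67,-0.94,1]

```text
time: 1.1
ee_pos: [0.3982, -0.3104, 0.2381]
eef_rot: [-0.697, -0.106, 0.702, -0.101]
ft_force: [0.6, 0.1, 0.7]
width: 0.0868
```

Run:
```python
from h import *
plan(.414,.140,.2,40.5)
```

```text
t 1.10 pos [ 0.3982 -0.3104  0.2381] jawyaw -73.2 xaxis [-0.009  0.006 -1.   ] w 0.0868 q [ 0.87  0.1  -0.32  1.76  0.03  1.3  -0.73] f [0.6 0.1 0.7]
turn units [1.474 0.014 0.004] alt yaw deg -66.33102216639668
shift units now [  1.62 -17.05  -5.83] | after turn [  1.52 -12.18  13.29]
```

Call:
arm_command:
  targets: [0,0,0,0,-0.95,-0.32,1,0,0,0,0,-0.95,-0.32,1,0,0,0,0,-0.95,-0.32,1,0,0,0,0,-0.95,-0.32,1,0,0,0,0,-0.95,-0.32,1,0,0,0,0,-0.95,-0.32,1,0,0,0,0,-0.95,-0.32,1,0,0,0,0,-0.95,-0.32,1,0,0,0,0,-0.95,-0.32,1,0,0,0,0,-0.95,-0.32,1,0,0,0,0,-0.95,-0.32,1,0,0,0,0,-0.95,-0.32,1]

```text
time: 2.1
ee_pos: [0.4059, 0.0072, 0.2367]
eef_rot: [-0.695, -0.108, 0.704, -0.102]
ft_force: [-0.1, 0.1, -0.2]
width: 0.0871
```

Call:
arm_command:
  targets: [-0.155,0,0,0.05,-0.95,-0.32,1,-0.155,0,0,0.05,-0.95,-0.32,1,-0.155,0,0,0.05,-0.95,-0.32,1,-0.155,0,0,0.05,-0.95,0.32,1,-0.155,0,0,0.05,-0.5,0.5,1,-0.155,0,0,0,0,0,1,-0.155,0,0,0,0,0,1,-0.155,0,0,0,0,0,1,-0.155,0,0,0,0,0,1,-0.155,0,0,0,0,0,1,-0.155,0,0,0,0,0,1,-0.155,0,0,0,0,0,1]

```text
time: 3.1
ee_pos: [0.3539, 0.1056, 0.2295]
eef_rot: [0.439, 0.558, -0.443, 0.547]
ft_force: [-0.5, -0.3, -0.8]
width: 0.0872
```

Run:
```python
from h import *
plan(.415,.140,.1,40.5)
```

```text
t 3.10 pos [0.3539 0.1056 0.2295] jawyaw 12.9 xaxis [-0.016  0.005 -1.   ] w 0.0872 q [ 0.32 -0.23 -0.62  2.05 -0.15  1.3  -0.02] f [-0.5 -0.3 -0.8]
turn units [-0.614 -0.015  0.016] alt yaw deg 27.64763941867855
shift units now [ 5.15  2.76 -0.75] | after turn [5.18 2.75 0.54]
```

Call:
arm_command:
  targets: [-0.154,-0.004,0.004,0,0,0,1,-0.154,-0.004,0.004,0,0,0,1,-0.154,-0.004,0.004,0,0,0,1,-0.154,-0.004,0.004,0,0,0,1,0,0,0,0.8,0.55,0.11,1,0,0,0,0.8,0.55,0.11,1,0,0,0,0.8,0.55,0.11,1,0,0,0,0.8,0.55,0.11,1,0,0,0,0.8,0.55,0.11,1,0,0,0,0.8,0,0,1,0,0,0,0.4,0,0,1]

```text
time: 4.02
ee_pos: [0.4171, 0.143, 0.0954]
eef_rot: [0.288, 0.644, -0.286, 0.648]
ft_force: [-0.4, -1.4, 0.3]
width: 0.0867
```

Run:
```python
from h import *
plan(.415,.1405,.0255,40.5)
im=camera("top"); cv2.imwrite("pics/t1.png",im[150:290,120:320,::-1].repeat(4,0).repeat(4,1))
```

```text
t 4.02 pos [0.4171 0.143  0.0954] jawyaw 42.1 xaxis [ 0.006 -0.001 -1.   ] w 0.0867 q [ 0.19  0.13 -0.65  2.07  0.1   0.97  0.23] f [-0.4 -1.4  0.3]
turn units [ 0.036  0.006 -0.005] alt yaw deg -1.6269231137383997
shift units now [ 2.79 -0.14  0.  ] | after turn [ 2.79 -0.13  0.02]
```

View pics/t1.png

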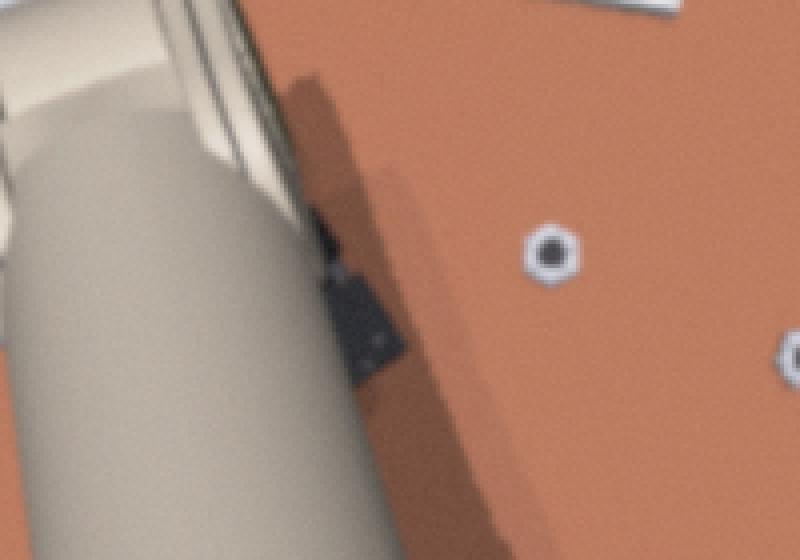

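Call:
arm_command:
  targets: [0.036,0.006,-0.005,0.5,-0.13,0,1,0,0,0,0.6,0,0,1,0,0,0,0.6,0,0,1,0,0,0,0.5,0,0,1,0,0,0,0.3,0,0,1,0,0,0,0.15,0,0,1,0,0,0,0,0,0,1]
  newtons: 20

```text
time: 4.65
ee_pos: [0.4149, 0.1392, 0.0294]
eef_rot: [0.297, 0.641, -0.297, 0.642]
ft_force: [0.4, 0.2, 0.7]
width: 0.0869
```

Run:
```python
from h import *
plan(.415,.1405,.0255,40.5)
im=camera("scene"); crop(im,240,150,440,300,4,"s1.png")
```

```text
t 4.65 pos [0.4149 0.1392 0.0294] jawyaw 40.3 xaxis [ 0.001 -0.002 -1.   ] w 0.0869 q [ 0.16  0.24 -0.63  2.12  0.19  0.83  0.12] f [0.4 0.2 0.7]
turn units [-0.004  0.003  0.   ] alt yaw deg 0.16515686401322682
shift units now [ 0.16  0.04 -0.04] | after turn [ 0.16  0.04 -0.04]
```

View pics/s1.png

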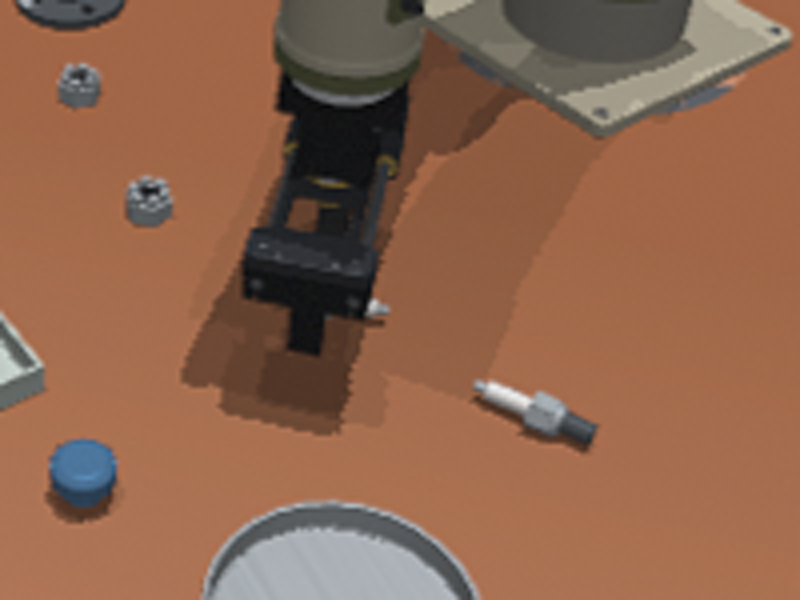

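Call:
arm_command:
  targets: [0,0,0,0.15,0.04,-0.04,1,0,0,0,0,0,0,0,0,0,0,0,0,0,0,0,0,0,0,0,0,0,0,0,0,0,0,0,0,0,0,0,0,0,0,0,0,0,0,0,0,0,0,0,0,0,0,0,0,0]
  newtons: 20

```text
time: 5.37
ee_pos: [0.4173, 0.1413, 0.0288]
eef_rot: [0.298, 0.639, -0.296, 0.644]
ft_force: [0.6, -0.4, -0.3]
width: 0.0482
```

Call:
arm_command:
  targets: [0,0,0,0,0,0,0,0,0,0,0,0,0,0,0,0,0,0,0,0,0,0,0,0,-0.3,0,0,0,0,0,0,-0.7,0,0,0,0,0,0,-0.9,0,0,0,0,0,0,-0.9,0,0,0]

```text
time: 5.95
ee_pos: [0.4132, 0.1406, 0.098]
eef_rot: [0.296, 0.643, -0.298, 0.641]
ft_force: [1.5, -0.4, -0.2]
width: 0.0216
```

Run:
```python
from h import *
plan(.64,.058,.1,86.5)
im=camera("scene"); crop(im,240,150,440,300,4,"s2.png")
```

```text
t 5.95 pos [0.4132 0.1406 0.098 ] jawyaw 40.4 xaxis [-0.003 -0.002 -1.   ] w 0.0216 q [ 0.2   0.12 -0.65  2.07  0.09  0.98  0.21] f [ 1.5 -0.4 -0.2]
turn units [-1.025 -0.003  0.004] alt yaw deg 46.11877056544523
shift units now [-0.1   4.77  8.4 ] | after turn [-0.08 -2.75  9.26]
```

View pics/s2.png

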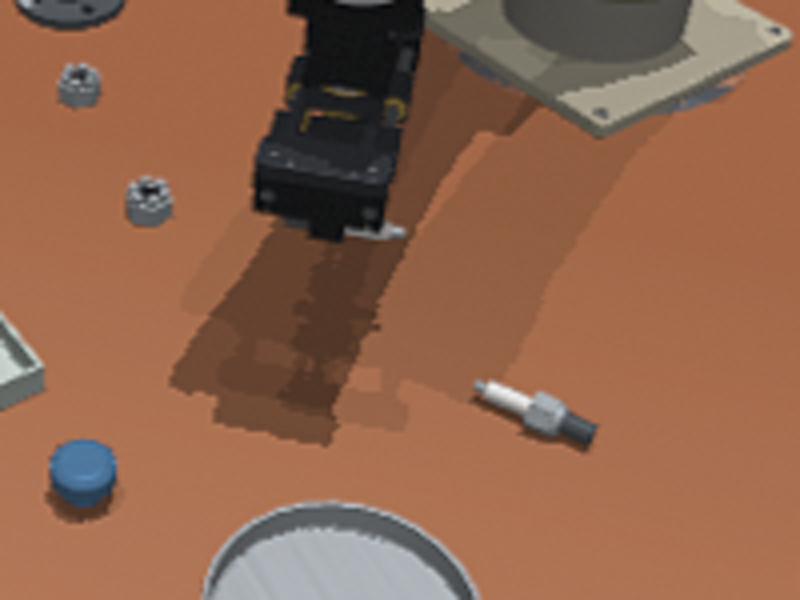

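Run:
```python
from h import *
plan(.664,-.0165,.09,88.1)
```

```text
t 6.00 pos [0.4153 0.1416 0.1021] jawyaw 40.4 xaxis [ 0.002 -0.001 -1.   ] w 0.0223 q [ 0.2   0.11 -0.65  2.07  0.08  0.98  0.21] f [3.  2.3 3.5]
turn units [-1.06   0.003 -0.   ] alt yaw deg 47.70018827756638
shift units now [ 0.51  3.47 11.26] | after turn [ 0.49 -5.99 10.15]
```

Call:
arm_command:
  targets: [-0.152,0,0,0,0,0,0,-0.152,0,0,0,0,0,0,-0.152,0,0,0,0,0,0,-0.152,0,0,0,0,0,0,-0.152,0,0,0,0,0,0,-0.152,0,0,0,0,0,0,-0.152,0,0,0,0,0,0]

```text
time: 6.58
ee_pos: [0.4171, 0.1426, 0.1081]
eef_rot: [-0.001, 0.703, 0.0, 0.711]
ft_force: [0.3, 0.5, -0.5]
width: 0.0221
```

Run:
```python
from h import *
plan(.664,-.0165,.09,88.1)
```

```text
t 6.58 pos [0.4171 0.1426 0.1081] jawyaw 90.1 xaxis [ 0.01 -0.   -1.  ] w 0.0221 q [ 0.26  0.11 -0.72  2.06  0.09  0.99  1.07] f [ 0.3  0.5 -0.5]
turn units [0.044 0.013 0.   ] alt yaw deg -1.9899221071293027
shift units now [ 0.82 -6.38  9.86] | after turn [ 0.72 -6.03 10.08]
```

Call:
arm_command:
  targets: [0.044,0.013,0,0,-0.55,0.92,0,0,0,0,0,-0.55,0.92,0,0,0,0,0,-0.55,0.92,0,0,0,0,0,-0.55,0.92,0,0,0,0,0,-0.55,0.92,0,0,0,0,0,-0.55,0.92,0,0,0,0,0,-0.55,0.92,0,0,0,0,0,-0.55,0.92,0,0,0,0,0,-0.55,0.92,0,0,0,0,0,-0.55,0.92,0,0,0,0,0.4,-0.55,0.92,0,0,0,0,0.3,0,0,0]

```text
time: 7.58
ee_pos: [0.6781, -0.0219, 0.0955]
eef_rot: [0.006, 0.706, -0.008, 0.708]
ft_force: [-0.4, -0.4, -0.9]
width: 0.0218
```

Run:
```python
from h import *
plan(.664,-.0165,.04,88.1)
im=camera("scene"); crop(im,150,150,350,300,4,"s3.png")
im=camera("top"); crop(im,180,60,380,210,4,"t3.png")
```

```text
t 7.58 pos [ 0.6781 -0.0219  0.0955] jawyaw 88.8 xaxis [ 0.004 -0.003 -1.   ] w 0.0218 q [ 0.32  0.61 -0.51  1.45  0.31  1.16  1.32] f [-0.4 -0.4 -0.9]
turn units [0.016 0.005 0.004] alt yaw deg -0.7237060987728512
shift units now [ 2.22  0.21 -0.58] | after turn [ 2.22  0.2  -0.57]
```

View pics/s3.png

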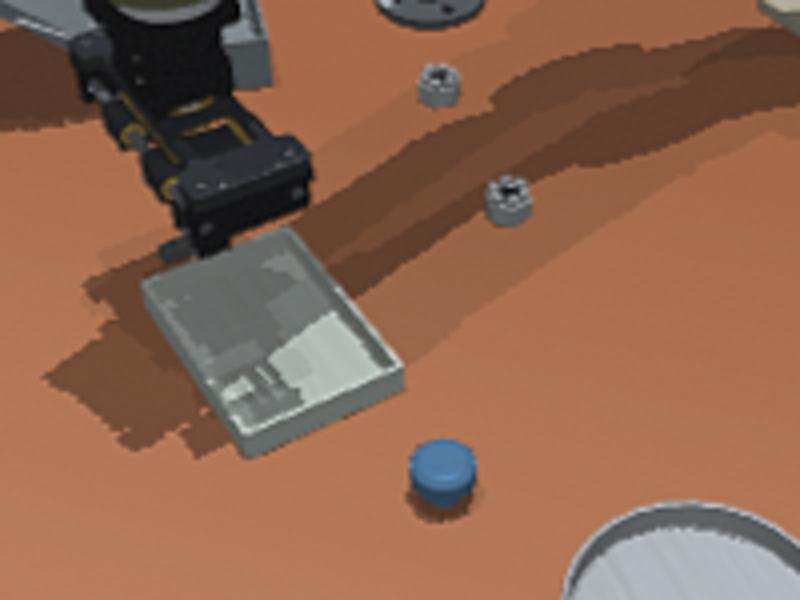

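View pics/t3.png

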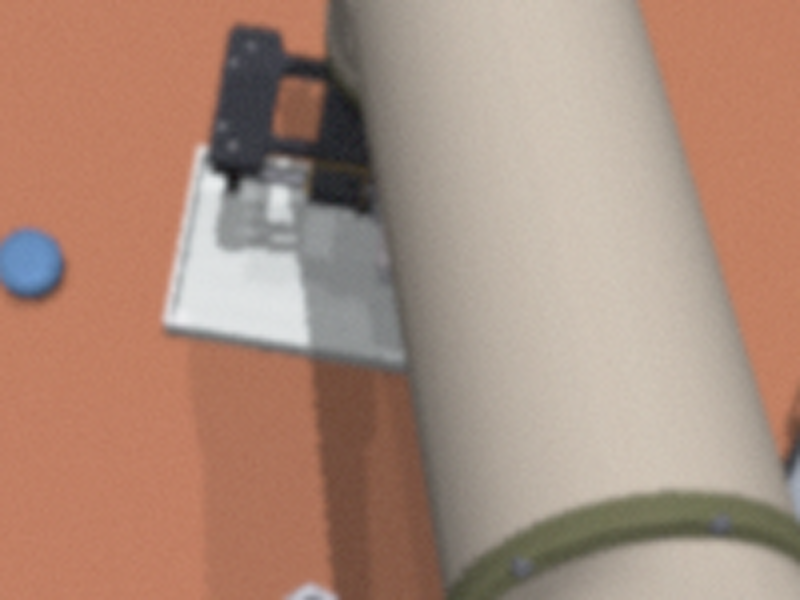

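Call:
arm_command:
  targets: [0.016,0.005,0.004,0,0.1,-0.3,0,0,0,0,0,0.1,-0.27,0,0,0,0,0.5,0,0,0,0,0,0,0.5,0,0,0,0,0,0,0.5,0,0,0,0,0,0,0.4,0,0,0,0,0,0,0.2,0,0,0,0,0,0,0,0,0,0]

```text
time: 8.35
ee_pos: [0.6556, -0.0073, 0.039]
eef_rot: [0.01, 0.709, -0.008, 0.705]
ft_force: [-0.3, 0.7, -0.5]
width: 0.0223
```

Run:
```python
from h import *
plan(.664,-.0165,.032,88.1)
im=camera("scene"); crop(im,150,150,350,300,4,"s3.png")
plan(.664,-.0165,.032,88.1)
```

```text
t 8.35 pos [ 0.6556 -0.0073  0.039 ] jawyaw 88.6 xaxis [-0.005  0.004 -1.   ] w 0.0223 q [ 0.31  0.63 -0.5   1.55  0.33  1.05  1.27] f [-0.3  0.7 -0.5]
turn units [ 0.01  -0.006 -0.004] alt yaw deg -0.45347512577484395
shift units now [ 0.28 -0.36  0.35] | after turn [ 0.28 -0.36  0.35]
t 8.40 pos [ 0.6557 -0.0073  0.0394] jawyaw 88.5 xaxis [-0.004  0.004 -1.   ] w 0.0216 q [ 0.31  0.63 -0.5   1.55  0.33  1.05  1.27] f [-0.3  0.  -0.4]
turn units [ 0.01  -0.006 -0.004] alt yaw deg -0.44954158475283634
shift units now [ 0.29 -0.36  0.34] | after turn [ 0.3  -0.35  0.34]
```

View pics/s3.png

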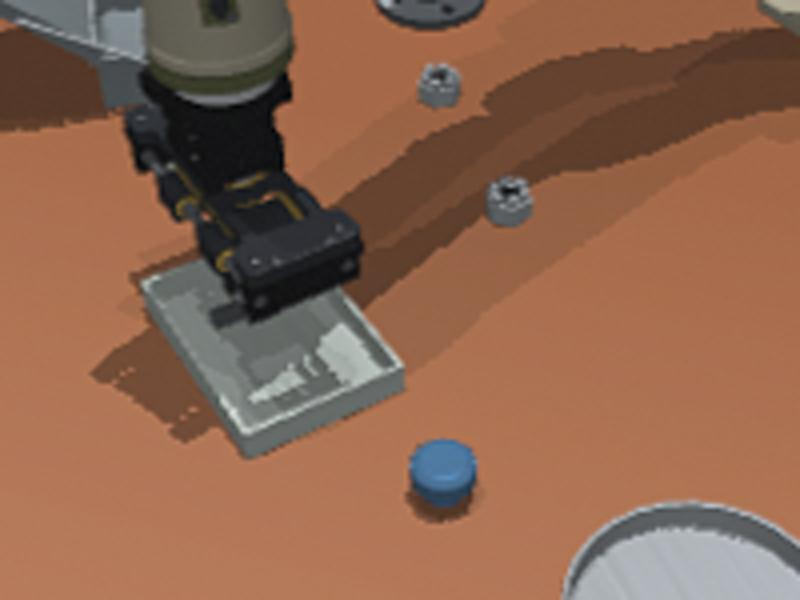

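Call:
arm_command:
  targets: [0.01,-0.006,-0.004,0,-0.18,0.17,0,0,0,0,0,-0.18,0.17,0,0,0,0,0,0,0,0,0,0,0,0.1,0,0,0,0,0,0,0.08,0,0,0,0,0,0,0,0,0,0]

```text
time: 8.9
ee_pos: [0.6668, -0.0185, 0.0362]
eef_rot: [0.012, 0.706, -0.013, 0.708]
ft_force: [0.3, -0.1, -1.2]
width: 0.0222
```

Call:
arm_command:
  targets: [0,0,0,0.08,0,0,0,0,0,0,0,0,0,0]

```text
time: 9.07
ee_pos: [0.6675, -0.0184, 0.0361]
eef_rot: [0.012, 0.705, -0.013, 0.709]
ft_force: [-0.4, 0.3, -1.5]
width: 0.0222
```

Call:
arm_command:
  targets: [0,0,0,0.06,0,0,0,0,0,0,0,0,0,0]

```text
time: 9.23
ee_pos: [0.6681, -0.0182, 0.0361]
eef_rot: [0.012, 0.704, -0.013, 0.71]
ft_force: [0.2, 0.1, -1.0]
width: 0.0221
```

Call:
arm_command:
  targets: [0,0,0,0.12,0,0,0,0,0,0,0.12,0,0,0]

```text
time: 9.4
ee_pos: [0.6695, -0.0181, 0.0343]
eef_rot: [0.012, 0.703, -0.013, 0.711]
ft_force: [-12.5, -2.4, 27.3]
width: 0.0222
```

Run:
```python
from h import *
plan(.664,-.0165,.032,88.1)
im=camera("scene"); crop(im,180,190,280,265,8,"s3.png")
```

```text
t 9.40 pos [ 0.6695 -0.0181  0.0343] jawyaw 88.0 xaxis [ 0.01  -0.002 -1.   ] w 0.0222 q [ 0.31  0.65 -0.49  1.52  0.34  1.04  1.27] f [-12.5  -2.4  27.3]
turn units [-0.003  0.013  0.002] alt yaw deg 0.13328272096337912
shift units now [ 0.09  0.05 -0.22] | after turn [ 0.09  0.05 -0.22]
```

View pics/s3.png

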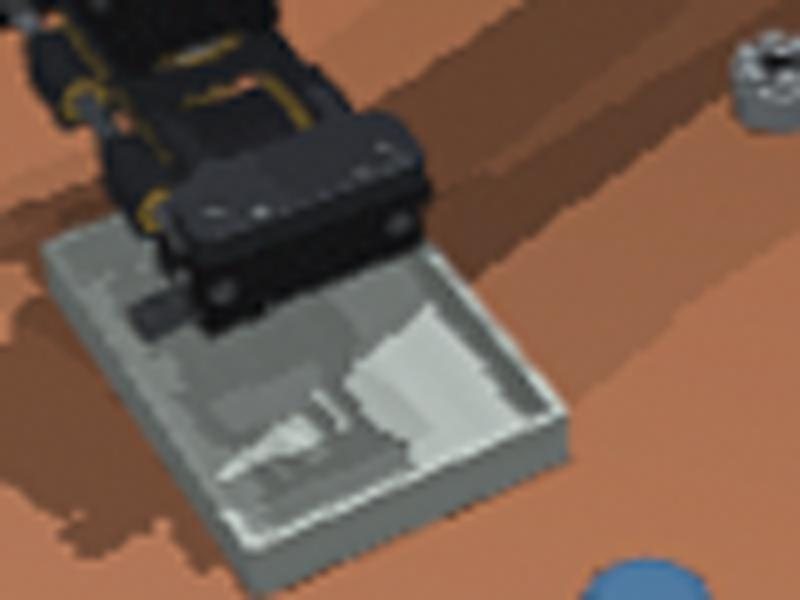

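Call:
arm_command:
  targets: [0,0.005,0,-0.05,0,0,0,0,0,0,0,0,0,0.42,0,0,0,0,0,0,0.42,0,0,0,0,0,0,0.42,0,0,0,0,0,0,0.42,0,0,0,0,0,0,0.42]

```text
time: 9.95
ee_pos: [0.6695, -0.0176, 0.0353]
eef_rot: [0.012, 0.704, -0.013, 0.71]
ft_force: [0.5, -0.2, -0.3]
width: 0.0364
```

Run:
```python
from h import *
plan(.664,-.0165,.032,88.1)
im=camera("scene"); crop(im,180,190,280,265,8,"s3.png")
```

```text
t 9.95 pos [ 0.6695 -0.0176  0.0353] jawyaw 88.0 xaxis [ 0.007 -0.002 -1.   ] w 0.0364 q [ 0.31  0.66 -0.49  1.52  0.34  1.05  1.27] f [ 0.5 -0.2 -0.3]
turn units [-0.002  0.009  0.002] alt yaw deg 0.09618880375752781
shift units now [ 0.13  0.04 -0.22] | after turn [ 0.13  0.04 -0.22]
```

View pics/s3.png

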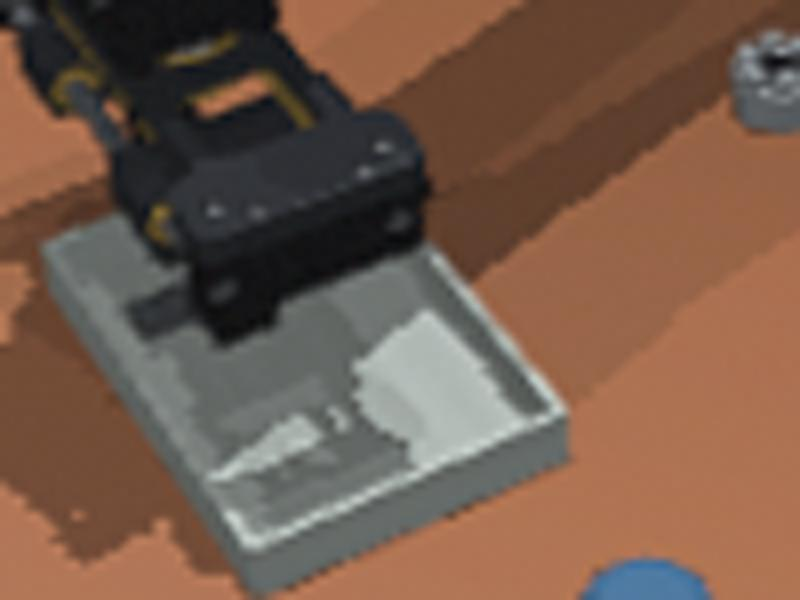

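Call:
arm_command:
  targets: [0,0,0,-0.3,0,0,0.42,0,0,0,-0.7,0,0,0.42,0,0,0,-0.9,0,0,0.42,0,0,0,-0.9,0,0,1,0,0,0,-0.3,0,0,1]

```text
time: 10.42
ee_pos: [0.6667, -0.0174, 0.1134]
eef_rot: [0.012, 0.707, -0.013, 0.707]
ft_force: [0.6, 0.1, 0.3]
width: 0.0436
```

Run:
```python
from h import *
plan(.3675,.2963,.1,22.)
im=camera("scene"); crop(im,180,190,280,265,8,"s3.png")
```

```text
t 10.42 pos [ 0.6667 -0.0174  0.1134] jawyaw 88.0 xaxis [ 0.    -0.001 -1.   ] w 0.0436 q [ 0.33  0.57 -0.52  1.47  0.3   1.18  1.3 ] f [0.6 0.1 0.3]
turn units [1.467e+00 1.000e-03 1.000e-03] alt yaw deg -66.03524717866071
shift units now [  0.52  12.13 -12.39] | after turn [  0.54  -6.4  -16.12]
```

View pics/s3.png

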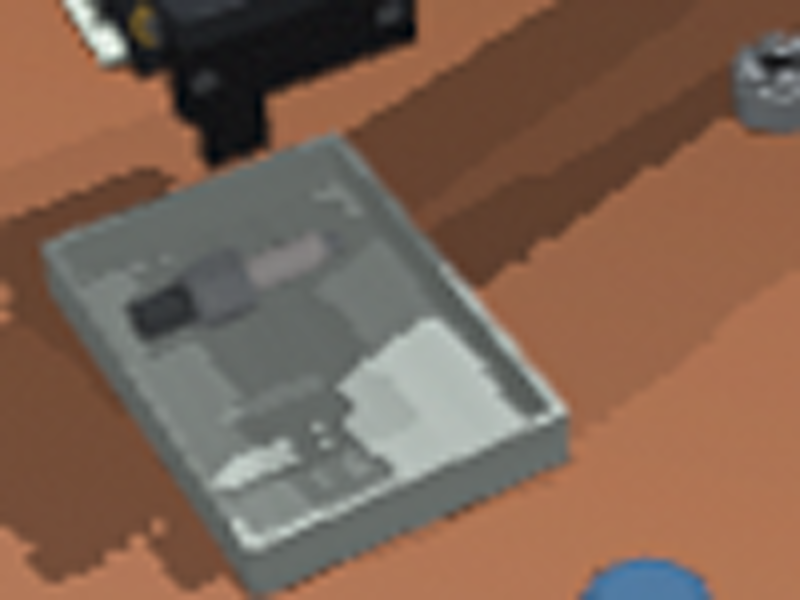

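Call:
arm_command:
  targets: [0,0,0,0,0.98,-1,1,0,0,0,0,0.98,-1,1,0,0,0,0,0.98,-1,1,0,0,0,0,0.98,-1,1,0,0,0,0,0.98,-1,1,0,0,0,0,0.98,-1,1,0,0,0,0,0.98,-1,1,0,0,0,0,0.98,-1,1,0,0,0,0,0.98,-1,1,0,0,0,0,0.98,-1,1,0,0,0,0,0.98,-1,1,0,0,0,0,0.98,-1,1]

```text
time: 11.47
ee_pos: [0.3681, 0.2897, 0.1046]
eef_rot: [0.015, 0.707, -0.02, 0.707]
ft_force: [0.9, 0.7, 0.9]
width: 0.0868
```

Call:
arm_command:
  targets: [0.15,0,0,0,0,0,1,0.15,0,0,0,0,0,1,0.15,0,0,0,0,0,1,0.15,0,0,0,0,0,1,0.15,0,0,0,0,0,1,0.15,0,0,0,0,0,1,0.15,0,0,0,0,0,1,0.15,0,0,0,0,0,1,0.13,0,0,0,0,0,1,0.06,0,0,0,0,0,1]

```text
time: 12.3
ee_pos: [0.3572, 0.2949, 0.0992]
eef_rot: [0.389, 0.588, -0.396, 0.588]
ft_force: [0.4, -0.5, 0.5]
width: 0.0871
```

Run:
```python
from h import *
plan(.3675,.2963,.06,22.)
```

```text
t 12.30 pos [0.3572 0.2949 0.0992] jawyaw 22.5 xaxis [-0.005 -0.009 -1.   ] w 0.0871 q [-0.17  0.19 -0.66  2.    0.14  1.   -0.51] f [ 0.4 -0.5  0.5]
turn units [0.011 0.008 0.01 ] alt yaw deg -0.4964878198083369
shift units now [1.56 0.42 0.1 ] | after turn [1.57 0.4  0.1 ]
```

Call:
arm_command:
  targets: [0.011,0.008,0.01,0.2,0.2,0.05,1,0,0,0,0.5,0.2,0.05,1,0,0,0,0.5,0,0,1,0,0,0,0.35,0,0,1,0,0,0,0,0,0,1,0,0,0,0,0,0,1]

```text
time: 12.8
ee_pos: [0.368, 0.2953, 0.0556]
eef_rot: [0.395, 0.587, -0.394, 0.586]
ft_force: [-0.3, 0.6, -0.3]
width: 0.087
```

Run:
```python
from h import *
im=camera("scene"); crop(im,300,190,440,295,5.5,"s4.png")
plan(.3675,.2963,.026,22.)
```

```text
t 12.85 pos [0.3679 0.2952 0.0557] jawyaw 22.2 xaxis [-0.001  0.001 -1.   ] w 0.0865 q [-0.19  0.27 -0.64  2.03  0.2   0.91 -0.55] f [-0.5 -0.6 -0.6]
turn units [ 0.003 -0.002  0.   ] alt yaw deg -0.15109158143008017
shift units now [ 1.19  0.   -0.05] | after turn [ 1.19 -0.   -0.05]
```

View pics/s4.png

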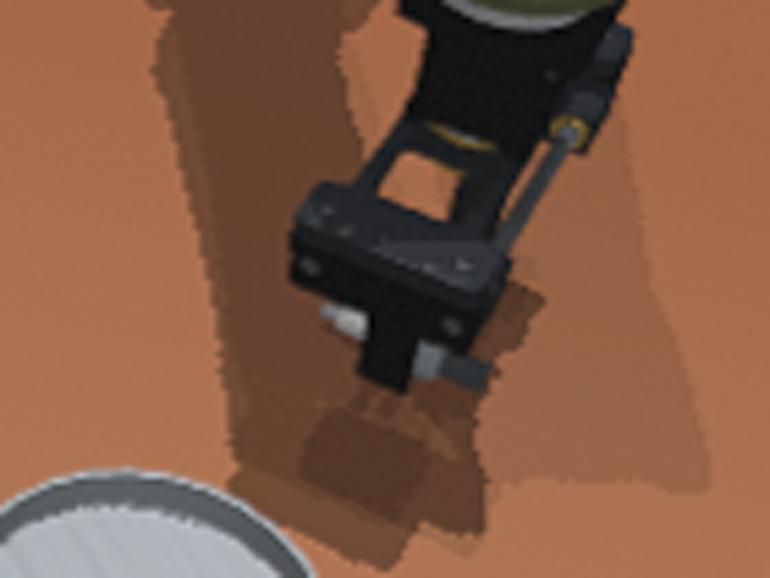

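Call:
arm_command:
  targets: [0,0,0,0.35,0,-0.05,1,0,0,0,0.45,0,0,1,0,0,0,0.35,0,0,1,0,0,0,0.1,0,0,1,0,0,0,0,0,0,0.7]

```text
time: 13.27
ee_pos: [0.3677, 0.2969, 0.0223]
eef_rot: [0.395, 0.587, -0.394, 0.587]
ft_force: [-6.7, -4.2, 22.8]
width: 0.085
```

Run:
```python
from h import *
im=camera("scene"); crop(im,300,190,440,295,5.5,"s4.png")
plan(.3675,.2963,.026,22.)
```

```text
t 13.32 pos [0.3677 0.297  0.0227] jawyaw 22.2 xaxis [ 0.001  0.002 -1.   ] w 0.0821 q [-0.21  0.33 -0.62  2.04  0.25  0.84 -0.59] f [-0.2  0.1  0.4]
turn units [ 0.005 -0.002 -0.002] alt yaw deg -0.2063336394411408
shift units now [-0.13 -0.02  0.02] | after turn [-0.13 -0.02  0.02]
```

View pics/s4.png

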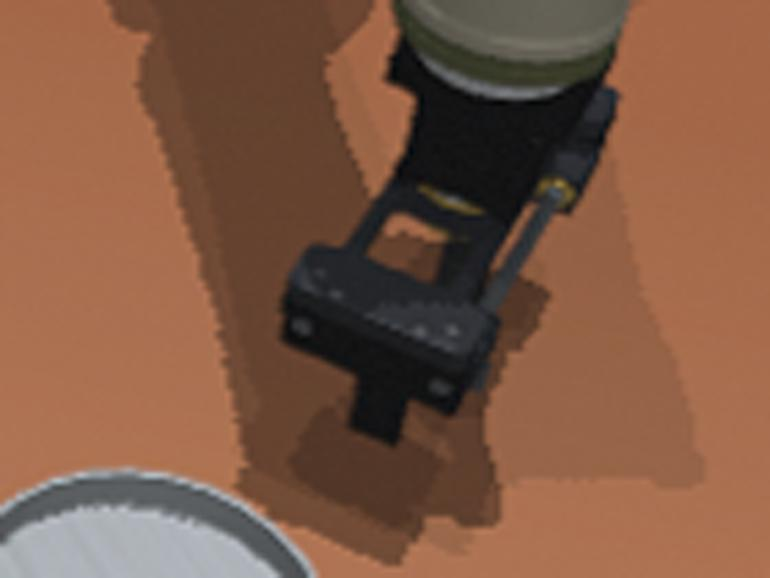

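Call:
arm_command:
  targets: [0,0,0,-0.15,0,0,0.5,0,0,0,0,0,0,0,0,0,0,0,0,0,0,0,0,0,0,0,0,0,0,0,0,0,0,0,0,0,0,0,0,0,0,0,0,0,0,0,0,0,0,0,0,0,0,0,0,0,0,0,0,0,0,0,0,0,0,0,0,0,0,0,0,0,0,0,0,0,0,0,0,0,0,0,0,0]

```text
time: 14.32
ee_pos: [0.3682, 0.2974, 0.0272]
eef_rot: [0.395, 0.587, -0.393, 0.587]
ft_force: [0.1, -0.2, 1.1]
width: 0.0223
```

Call:
arm_command:
  targets: [0,0,0,0,0,0,0,0,0,0,0,0,0,0,0,0,0,0,0,0,0,0,0,0,0,0,0,0]

```text
time: 14.65
ee_pos: [0.3681, 0.2974, 0.0272]
eef_rot: [0.395, 0.587, -0.393, 0.587]
ft_force: [0.2, 0.1, 0.4]
width: 0.0225
```

Call:
arm_command:
  targets: [0,0,0,-0.3,0,0,0,0,0,0,-0.7,0,0,0,0,0,0,-0.9,0,0,0,0,0,0,-0.9,0,0,0,0,0,0,-0.3,0,0,0,0,0,0,0,0,0,0]

```text
time: 15.15
ee_pos: [0.3665, 0.2968, 0.1085]
eef_rot: [0.394, 0.588, -0.394, 0.587]
ft_force: [0.1, 0.7, -0.9]
width: 0.0227
```

Run:
```python
from h import *
im=camera("scene"); crop(im,300,150,440,255,5.5,"s4.png")
plan(.654,.0575,.1,88.1)
```

```text
t 15.20 pos [0.3664 0.2967 0.1078] jawyaw 22.3 xaxis [-0.002  0.001 -1.   ] w 0.0225 q [-0.16  0.19 -0.66  1.98  0.13  1.01 -0.49] f [ 0.2  0.1 -0.4]
turn units [-1.462 -0.003 -0.   ] alt yaw deg 65.80915972644169
shift units now [ 0.28  7.01 13.22] | after turn [ 0.31 -9.18 11.81]
```

View pics/s4.png

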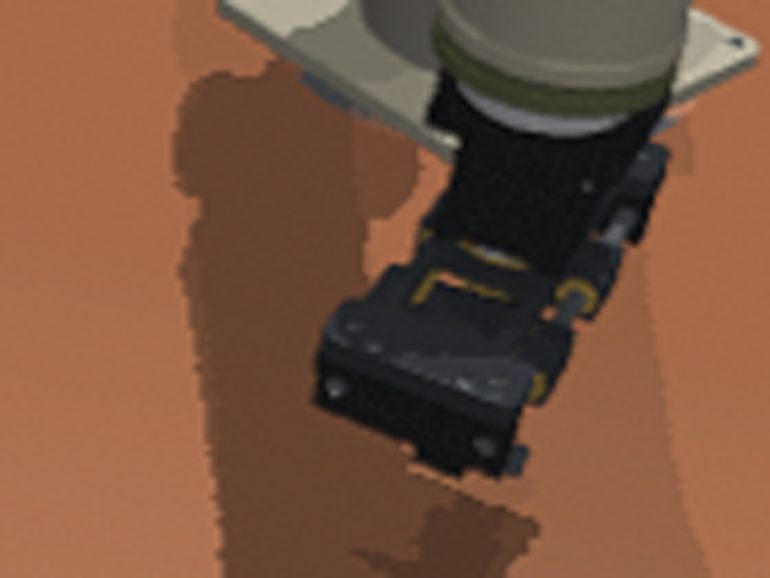

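Call:
arm_command:
  targets: [-0.15,0,0,0,0,0,0,-0.15,0,0,0,0,0,0,-0.15,0,0,0,0,0,0,-0.15,0,0,0,0,0,0,-0.15,0,0,0,0,0,0,-0.15,0,0,0,0,0,0,-0.15,0,0,0,0,0,0,-0.15,0,0,0,0,0,0,-0.13,0,0,0,0,0,0,-0.06,0,0,0,0,0,0,0,0,0,0,0,0,0]

```text
time: 16.12
ee_pos: [0.3611, 0.2923, 0.0949]
eef_rot: [0.01, 0.712, -0.015, 0.701]
ft_force: [0.4, 0.4, -0.6]
width: 0.023
```

Run:
```python
from h import *
plan(.654,.0575,.1,88.1)
```

```text
t 16.12 pos [0.3611 0.2923 0.0949] jawyaw 88.0 xaxis [-0.016 -0.006 -1.   ] w 0.0230 q [-0.04  0.23 -0.79  1.99  0.18  1.01  0.62] f [ 0.4  0.4 -0.6]
turn units [-0.003 -0.02   0.009] alt yaw deg 0.10977967067124439
shift units now [-0.33 -8.98 12.03] | after turn [-0.2  -9.   12.02]
```

Call:
arm_command:
  targets: [0,-0.02,0.009,-0.1,-0.75,1,0,0,0,0,0,-0.75,1,0,0,0,0,0,-0.75,1,0,0,0,0,0,-0.75,1,0,0,0,0,0,-0.75,1,0,0,0,0,0,-0.75,1,0,0,0,0,0,-0.75,1,0,0,0,0,0,-0.75,1,0,0,0,0,0,-0.75,1,0,0,0,0,0,-0.75,1,0,0,0,0,0,-0.75,1,0,0,0,0,0,-0.5,0.6,0]

```text
time: 17.12
ee_pos: [0.6453, 0.0527, 0.0822]
eef_rot: [0.016, 0.712, -0.019, 0.702]
ft_force: [0.2, -0.9, 0.3]
width: 0.0226
```

Call:
arm_command:
  targets: [0,0,0,0,0,0,0,0,0,0,0,0,0,0]

```text
time: 17.28
ee_pos: [0.647, 0.0475, 0.0786]
eef_rot: [0.019, 0.713, -0.024, 0.701]
ft_force: [0.1, 1.3, -1.1]
width: 0.0226
```

Run:
```python
from h import *
plan(.654,.0575,.045,88.1)
```

```text
t 17.28 pos [0.647  0.0475 0.0786] jawyaw 86.6 xaxis [-0.017 -0.006 -1.   ] w 0.0226 q [ 0.25  0.59 -0.54  1.53  0.32  1.13  1.15] f [ 0.1  1.3 -1.1]
turn units [-0.034 -0.021  0.009] alt yaw deg 1.5445911659184048
shift units now [1.34 0.42 0.28] | after turn [1.35 0.41 0.27]
```

Call:
arm_command:
  targets: [-0.034,-0.021,0.009,0,0.3,0.2,0,0,0,0,0.2,0.11,0.07,0,0,0,0,0.4,0,0,0,0,0,0,0.35,0,0,0,0,0,0,0.2,0,0,0,0,0,0,0,0,0,0,0,0,0,0,0,0,0]

```text
time: 17.87
ee_pos: [0.6505, 0.0641, 0.0439]
eef_rot: [0.01, 0.708, -0.009, 0.706]
ft_force: [0.3, 0.3, 0.2]
width: 0.0224
```

Run:
```python
from h import *
plan(.654,.0575,.035,88.1)
im=camera("scene"); crop(im,180,190,280,265,8,"s5.png")
```

```text
t 17.87 pos [0.6505 0.0641 0.0439] jawyaw 88.5 xaxis [-0.003  0.002 -1.   ] w 0.0224 q [ 0.23  0.63 -0.54  1.55  0.35  1.06  1.15] f [0.3 0.3 0.2]
turn units [ 0.009 -0.004 -0.003] alt yaw deg -0.3825389548495082
shift units now [ 0.35 -0.26  0.15] | after turn [ 0.36 -0.26  0.15]
```

View pics/s5.png

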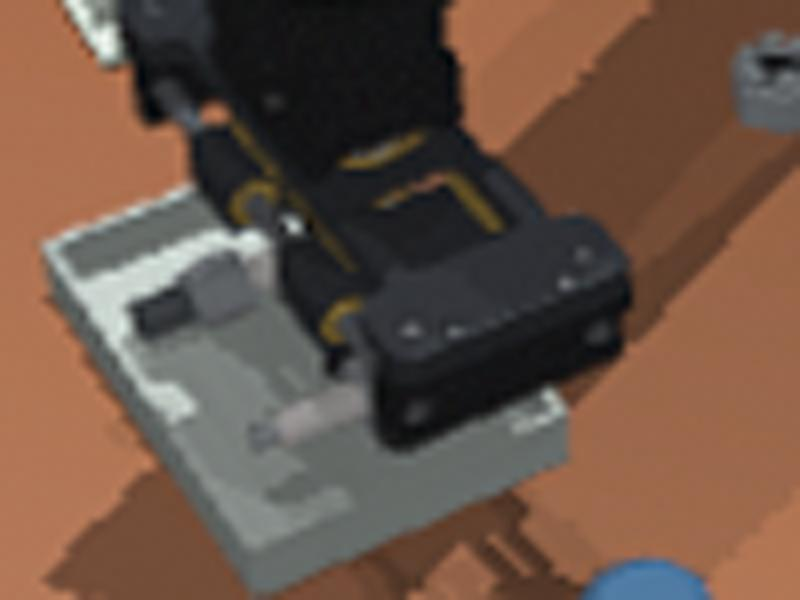

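Call:
arm_command:
  targets: [0.009,-0.004,-0.003,0,-0.16,0.1,0,0,0,0,0,-0.1,0.05,0,0,0,0,0.12,0,0,0,0,0,0,0.12,0,0,0,0,0,0,0,0,0,0]

```text
time: 18.33
ee_pos: [0.6554, 0.0559, 0.0389]
eef_rot: [0.012, 0.706, -0.013, 0.708]
ft_force: [0.3, 0.1, -1.6]
width: 0.0228
```

Call:
arm_command:
  targets: [0,0,0,0.1,0,0,0,0,0,0,0,0,0,0]

```text
time: 18.5
ee_pos: [0.6555, 0.0557, 0.0361]
eef_rot: [0.012, 0.706, -0.013, 0.708]
ft_force: [0.2, -0.1, -0.2]
width: 0.0226
```

Call:
arm_command:
  targets: [0,0,0,0.09,0,0,0,0,0,0,0,0,0,0]

```text
time: 18.67
ee_pos: [0.6554, 0.0558, 0.0336]
eef_rot: [0.012, 0.706, -0.013, 0.708]
ft_force: [-0.2, 0.1, -1.2]
width: 0.0226
```

Call:
arm_command:
  targets: [0,0,0,0.09,0,0,0,0,0,0,0,0,0,0]

```text
time: 18.83
ee_pos: [0.6554, 0.0559, 0.0311]
eef_rot: [0.012, 0.706, -0.013, 0.708]
ft_force: [-0.7, -0.6, -1.6]
width: 0.0224
```

Call:
arm_command:
  targets: [0,0,0,0.05,0,0,0,0,0,0,0,0,0,0]

```text
time: 19.0
ee_pos: [0.6559, 0.0561, 0.0304]
eef_rot: [0.012, 0.706, -0.013, 0.708]
ft_force: [-0.6, -0.4, -1.3]
width: 0.0225
```

Run:
```python
from h import *
plan(.654,.0575,.029,88.1)
```

```text
t 19.00 pos [0.6559 0.0561 0.0304] jawyaw 88.0 xaxis [ 0.004 -0.001 -1.   ] w 0.0225 q [ 0.23  0.65 -0.53  1.55  0.36  1.04  1.14] f [-0.6 -0.4 -1.3]
turn units [-0.003  0.005  0.001] alt yaw deg 0.14250010735037222
shift units now [ 0.06  0.05 -0.08] | after turn [ 0.06  0.05 -0.08]
```

One more small step until contact.

Call:
arm_command:
  targets: [0,0,0,0.05,0,0,0,0,0,0,0.03,0,0,0]

```text
time: 19.17
ee_pos: [0.6561, 0.0562, 0.0302]
eef_rot: [0.012, 0.705, -0.013, 0.709]
ft_force: [-5.3, -1.1, 8.2]
width: 0.0225
```

Call:
arm_command:
  targets: [0,0,0,0,0,0,0.4,0,0,0,0,0,0,0.4,0,0,0,0,0,0,0.4,0,0,0,0,0,0,0.4,0,0,0,0,0,0,0.4,0,0,0,-0.3,0,0,0.4,0,0,0,-0.7,0,0,0.4,0,0,0,-0.9,0,0,0.4,0,0,0,-0.9,0,0,0.8,0,0,0,-0.3,0,0,1,0,0,0,0,0,0,1]

```text
time: 20.08
ee_pos: [0.6549, 0.0565, 0.1111]
eef_rot: [0.012, 0.706, -0.013, 0.708]
ft_force: [0.5, 0.5, -0.4]
width: 0.0474
```

Run:
```python
from h import *
# nutL: flats normals 37.8 mod 60
plan(.4515,-.0057,.1,37.8); plan(.4515,-.0057,.1,97.8)
im=camera("scene"); crop(im,180,190,280,265,8,"s5.png")
```

```text
t 20.08 pos [0.6549 0.0565 0.1111] jawyaw 88.0 xaxis [ 0.002 -0.001 -1.   ] w 0.0474 q [ 0.25  0.56 -0.56  1.5   0.31  1.17  1.18] f [ 0.5  0.5 -0.4]
turn units [1.115 0.003 0.   ] alt yaw deg -50.187851789806274
shift units now [ 0.43 -2.77 -8.04] | after turn [ 0.45 -7.95 -3.02]
t 20.08 pos [0.6549 0.0565 0.1111] jawyaw 88.0 xaxis [ 0.002 -0.001 -1.   ] w 0.0474 q [ 0.25  0.56 -0.56  1.5   0.31  1.17  1.18] f [ 0.5  0.5 -0.4]
turn units [-0.218  0.002  0.001] alt yaw deg 9.812148210193726
shift units now [ 0.43 -2.77 -8.04] | after turn [ 0.45 -1.36 -8.4 ]
```

View pics/s5.png

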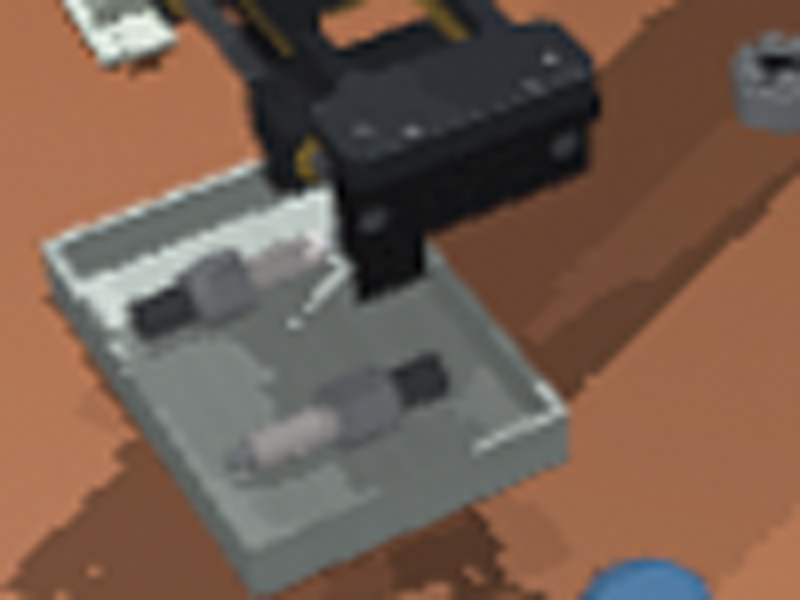

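Call:
arm_command:
  targets: [-0.11,0,0,0,0,0,1,-0.11,0,0,0,0,0,1,0,0,0,0.05,-0.14,-0.84,1,0,0,0,0.05,-0.14,-0.84,1,0,0,0,0.05,-0.14,-0.84,1,0,0,0,0.05,-0.14,-0.84,1,0,0,0,0.05,-0.14,-0.84,1,0,0,0,0.05,-0.14,-0.84,1,0,0,0,0.05,-0.14,-0.84,1,0,0,0,0.05,-0.14,-0.84,1,0,0,0,0,-0.14,-0.84,1,0,0,0,0,-0.1,-0.5,1]

```text
time: 21.13
ee_pos: [0.4455, -0.0085, 0.0855]
eef_rot: [-0.051, 0.711, 0.053, 0.7]
ft_force: [0.3, 0.8, 0.3]
width: 0.0872
```

Call:
arm_command:
  targets: [0,0,0,0,0,0,1,0,0,0,0,0,0,1]

```text
time: 21.3
ee_pos: [0.4423, -0.0101, 0.0837]
eef_rot: [-0.05, 0.712, 0.052, 0.699]
ft_force: [1.1, 0.7, -0.1]
width: 0.087
```

Run:
```python
from h import *
plan(.4515,-.0057,.05,97.8)
```

```text
t 21.30 pos [ 0.4423 -0.0101  0.0837] jawyaw 98.3 xaxis [-0.019  0.001 -1.   ] w 0.0870 q [ 0.55  0.17 -0.66  2.06  0.12  0.97  1.54] f [ 1.1  0.7 -0.1]
turn units [ 0.011 -0.024 -0.004] alt yaw deg -0.4980504241343908
shift units now [1.34 0.12 0.42] | after turn [1.35 0.12 0.39]
```

Call:
arm_command:
  targets: [0.011,-0.024,-0.004,0,0.1,0.25,1,0,0,0,0,0,0.1,1,0,0,0,0.4,0,0,1,0,0,0,0.4,0,0,1,0,0,0,0.2,0,0,1,0,0,0,0,0,0,1,0,0,0,0,0,0,1]

```text
time: 21.88
ee_pos: [0.4539, -0.0035, 0.0542]
eef_rot: [-0.047, 0.705, 0.05, 0.706]
ft_force: [-0.3, 0.0, 0.1]
width: 0.0867
```

Run:
```python
from h import *
plan(.4515,-.0057,.027,97.8)
im=camera("scene"); crop(im,220,140,360,245,5.5,"s6.png")
```

```text
t 21.88 pos [ 0.4539 -0.0035  0.0542] jawyaw 97.9 xaxis [ 0.001  0.004 -1.   ] w 0.0867 q [ 0.52  0.23 -0.66  2.07  0.18  0.89  1.47] f [-0.3  0.   0.1]
turn units [ 0.002  0.002 -0.004] alt yaw deg -0.08904119664181565
shift units now [ 1.09 -0.08 -0.11] | after turn [ 1.09 -0.07 -0.11]
```

View pics/s6.png

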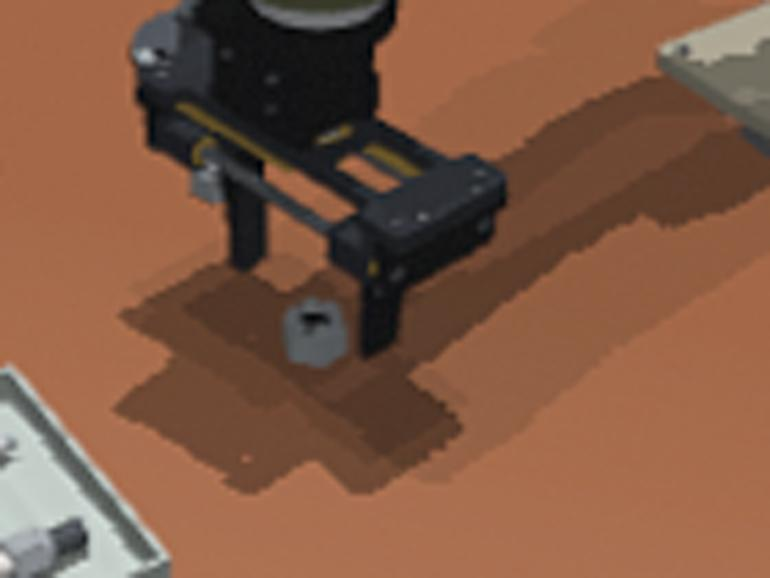

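Call:
arm_command:
  targets: [0,0,0,0.3,-0.06,-0.09,1,0,0,0,0.35,0,0,1,0,0,0,0.25,0,0,1,0,0,0,0.05,0,0,1,0,0,0,0,0,0,1,0,0,0,0,0,0,1]
  newtons: 25

```text
time: 22.43
ee_pos: [0.4516, -0.0057, 0.028]
eef_rot: [-0.047, 0.705, 0.05, 0.706]
ft_force: [0.2, 0.3, 0.9]
width: 0.0873
```

Run:
```python
from h import *
plan(.4515,-.0057,.026,97.8)
```

```text
t 22.43 pos [ 0.4516 -0.0057  0.028 ] jawyaw 97.9 xaxis [ 0.002  0.003 -1.   ] w 0.0873 q [ 0.51  0.28 -0.64  2.09  0.22  0.84  1.45] f [0.2 0.3 0.9]
turn units [ 0.001  0.002 -0.004] alt yaw deg -0.061612844175499504
shift units now [ 0.08  0.   -0.  ] | after turn [ 0.08  0.   -0.  ]
```

Call:
arm_command:
  targets: [0,0,0,0.06,0,0,0,0,0,0,0,0,0,0,0,0,0,0,0,0,0,0,0,0,0,0,0,0,0,0,0,0,0,0,0,0,0,0,0,0,0,0,0,0,0,0,0,0,0,0,0,0,0,0,0,0,0,0,0,0,0,0,0,0,0,0,0,0,0,0,0,0,0,0,0,0,0,0,0,0,0,0,0,0]

```text
time: 23.43
ee_pos: [0.4525, -0.0058, 0.0274]
eef_rot: [-0.048, 0.704, 0.049, 0.707]
ft_force: [-0.6, -0.0, -0.0]
width: 0.0299
```

Call:
arm_command:
  targets: [0,0,0,0,0,0,0,0,0,0,0,0,0,0,0,0,0,0,0,0,0]

```text
time: 23.68
ee_pos: [0.4525, -0.0058, 0.0274]
eef_rot: [-0.047, 0.704, 0.049, 0.707]
ft_force: [-0.2, 1.2, -0.6]
width: 0.03
```

Run:
```python
from h import *
plan(.4515,-.0057,.027,97.8)
```

```text
t 23.68 pos [ 0.4525 -0.0058  0.0274] jawyaw 97.9 xaxis [ 0.004  0.003 -1.   ] w 0.0300 q [ 0.51  0.28 -0.64  2.09  0.22  0.83  1.44] f [-0.2  1.2 -0.6]
turn units [ 0.001  0.005 -0.003] alt yaw deg -0.05584911116858393
shift units now [ 0.02  0.01 -0.04] | after turn [ 0.02  0.01 -0.04]
```

Call:
arm_command:
  targets: [0,0,0,-0.3,0,0,0,0,0,0,-0.7,0,0,0,0,0,0,-0.9,0,0,0,0,0,0,-0.6,0,0,0,0,0,0,-0.2,0,0,0,0,0,0,0,0,0,0]

```text
time: 24.18
ee_pos: [0.4509, -0.0054, 0.0985]
eef_rot: [-0.047, 0.705, 0.05, 0.706]
ft_force: [0.3, -0.1, -1.0]
width: 0.0298
```

Run:
```python
from h import *
plan(.603,.348,.1,97.8)
im=camera("scene"); crop(im,220,110,360,215,5.5,"s6.png")
```

```text
t 24.18 pos [ 0.4509 -0.0054  0.0985] jawyaw 97.9 xaxis [ 0.001  0.004 -1.   ] w 0.0298 q [ 0.56  0.15 -0.67  2.04  0.11  0.98  1.54] f [ 0.3 -0.1 -1. ]
turn units [ 0.003  0.001 -0.005] alt yaw deg -0.11981878197380524
shift units now [ 0.   13.16  7.97] | after turn [-0.06 13.18  7.95]
```

View pics/s6.png

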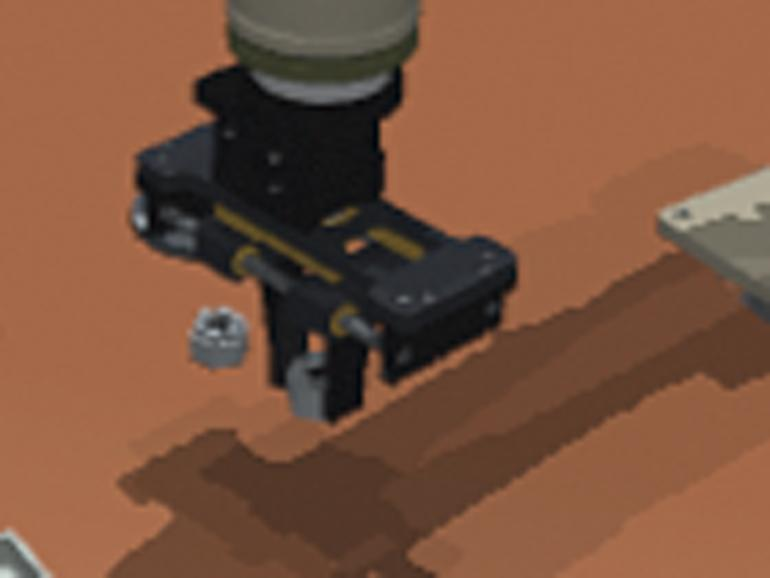

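Call:
arm_command:
  targets: [0,0,0,-0.05,0.95,0.57,0,0,0,0,-0.05,0.95,0.57,0,0,0,0,-0.05,0.95,0.57,0,0,0,0,-0.05,0.95,0.57,0,0,0,0,-0.05,0.95,0.57,0,0,0,0,-0.05,0.95,0.57,0,0,0,0,-0.05,0.95,0.57,0,0,0,0,-0.05,0.95,0.57,0,0,0,0,0,0.95,0.57,0,0,0,0,0,0.95,0.57,0,0,0,0,0,0.95,0.57,0,0,0,0,0,0.95,0.57,0]

```text
time: 25.23
ee_pos: [0.5816, 0.3031, 0.0911]
eef_rot: [-0.045, 0.712, 0.042, 0.699]
ft_force: [0.4, -0.2, -0.3]
width: 0.0294
```

Run:
```python
from h import *
plan(.603,.348,.09,97.8)
```

```text
t 25.23 pos [0.5816 0.3031 0.0911] jawyaw 97.1 xaxis [-0.018 -0.005 -1.   ] w 0.0294 q [-0.06  0.63 -0.68  1.49  0.4   1.19  0.89] f [ 0.4 -0.2 -0.3]
turn units [-0.016 -0.024  0.004] alt yaw deg 0.7075753787031402
shift units now [0.02 1.68 1.07] | after turn [0.04 1.66 1.09]
```

Call:
arm_command:
  targets: [-0.016,-0.024,0.004,0,0.5,0.35,0,0,0,0,0,0.4,0.3,0,0,0,0,0,0.25,0.15,0,0,0,0,0,0,0,0,0,0,0,0,0,0,0]

```text
time: 25.65
ee_pos: [0.5952, 0.3409, 0.0834]
eef_rot: [-0.051, 0.707, 0.052, 0.703]
ft_force: [0.1, -1.4, 0.5]
width: 0.0296
```

Run:
```python
from h import *
plan(.603,.348,.05,97.8)
im=camera("scene"); crop(im,240,220,400,340,5,"s6.png")
im=camera("top"); crop(im,50,90,210,210,5,"t6.png")
```

```text
t 25.65 pos [0.5952 0.3409 0.0834] jawyaw 98.3 xaxis [-0.005  0.001 -1.   ] w 0.0296 q [-0.13  0.69 -0.67  1.42  0.43  1.19  0.86] f [ 0.1 -1.4  0.5]
turn units [ 0.012 -0.006 -0.002] alt yaw deg -0.5370851168190001
shift units now [1.34 0.23 0.36] | after turn [1.34 0.24 0.35]
```

View pics/s6.png

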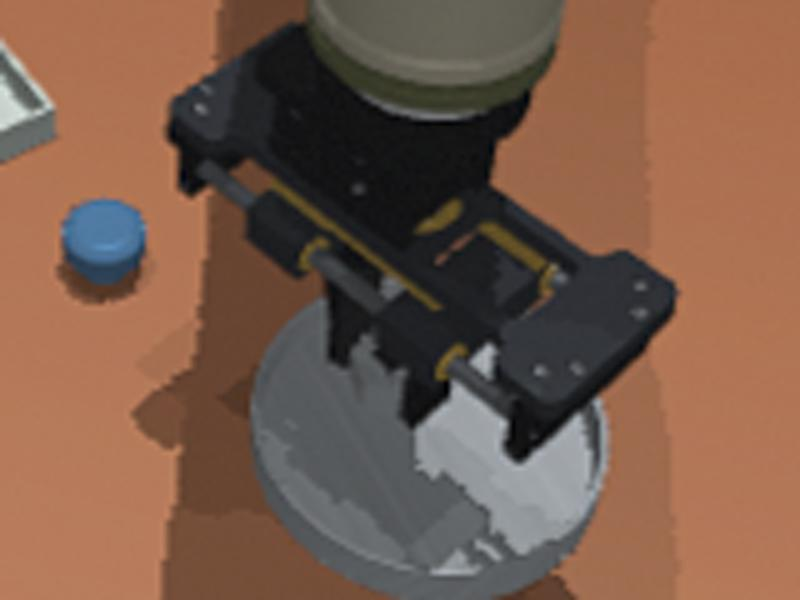

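View pics/t6.png

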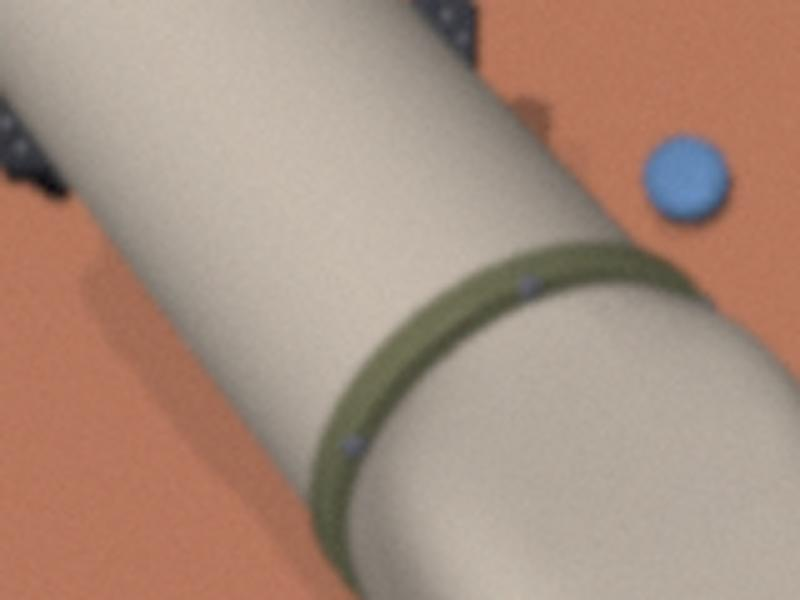

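Call:
arm_command:
  targets: [0.012,-0.006,-0.002,0,0.14,0.2,0,0,0,0,0.2,0.06,0.1,0,0,0,0,0.35,0,0,0,0,0,0,0.35,0,0,0,0,0,0,0.25,0,0,0,0,0,0,0.05,0,0,0,0,0,0,0,0,0,0]

```text
time: 26.33
ee_pos: [0.6038, 0.3424, 0.0506]
eef_rot: [-0.047, 0.705, 0.045, 0.706]
ft_force: [-0.2, -0.9, 0.3]
width: 0.0294
```

Run:
```python
from h import *
plan(.603,.348,.0304,97.8)
```

```text
t 26.33 pos [0.6038 0.3424 0.0506] jawyaw 97.4 xaxis [ 0.002 -0.003 -1.   ] w 0.0294 q [-0.15  0.73 -0.65  1.42  0.46  1.15  0.84] f [-0.2 -0.9  0.3]
turn units [-0.008  0.002  0.004] alt yaw deg 0.3546407663512241
shift units now [ 0.81  0.23 -0.  ] | after turn [ 0.81  0.23 -0.  ]
```

Call:
arm_command:
  targets: [0,0,0.003,0.1,0.15,0,0,0,0,0,0.25,0.05,0,0,0,0,0,0.15,0,0,0,0,0,0,0.05,0,0,0,0,0,0,0,0,0,0]

```text
time: 26.75
ee_pos: [0.6029, 0.3482, 0.0354]
eef_rot: [-0.046, 0.705, 0.046, 0.706]
ft_force: [0.1, -0.1, -1.1]
width: 0.0295
```

Call:
arm_command:
  targets: [0,0,0,0.08,0,0,0,0,0,0,0,0,0,0]

```text
time: 26.92
ee_pos: [0.6029, 0.3483, 0.0333]
eef_rot: [-0.046, 0.705, 0.046, 0.706]
ft_force: [0.3, 0.1, -1.0]
width: 0.0297
```

Call:
arm_command:
  targets: [0,0,0,0.08,0,0,0,0,0,0,0,0,0,0]

```text
time: 27.08
ee_pos: [0.6031, 0.3483, 0.0314]
eef_rot: [-0.046, 0.705, 0.046, 0.706]
ft_force: [-0.0, 0.4, -1.8]
width: 0.0301
```

Call:
arm_command:
  targets: [0,0,0,0.05,0,0,0,0,0,0,0.02,0,0,0]

```text
time: 27.25
ee_pos: [0.6034, 0.3485, 0.0305]
eef_rot: [-0.046, 0.705, 0.046, 0.707]
ft_force: [-3.5, -1.6, 6.5]
width: 0.0296
```

Call:
arm_command:
  targets: [0,0,0,0,0,0,0.5,0,0,0,0,0,0,0.5,0,0,0,0,0,0,0.5,0,0,0,0,0,0,0.5,0,0,0,0,0,0,0.5,0,0,0,-0.3,0,0,0.5,0,0,0,-0.7,0,0,0.5,0,0,0,-0.9,0,0,0.5,0,0,0,-0.9,0,0,0.8,0,0,0,-0.3,0,0,1,0,0,0,0,0,0,1]

```text
time: 28.17
ee_pos: [0.6027, 0.3482, 0.112]
eef_rot: [-0.046, 0.705, 0.046, 0.706]
ft_force: [-0.4, -0.4, -0.2]
width: 0.0564
```

Run:
```python
from h import *
plan(.4138,-.1548,.1,72.9); plan(.4138,-.1548,.1,12.9)
im=camera("scene"); crop(im,240,220,400,340,5,"s6.png")
```

```text
t 28.17 pos [0.6027 0.3482 0.112 ] jawyaw 97.5 xaxis [ 0.001  0.    -1.   ] w 0.0564 q [-0.14  0.67 -0.67  1.37  0.42  1.24  0.86] f [-0.4 -0.4 -0.2]
turn units [ 0.546  0.002 -0.001] alt yaw deg -24.57447332615658
shift units now [  0.46 -18.97 -10.11] | after turn [  0.48 -21.45  -1.31]
t 28.17 pos [0.6027 0.3482 0.112 ] jawyaw 97.5 xaxis [ 0.001  0.    -1.   ] w 0.0564 q [-0.14  0.67 -0.67  1.37  0.42  1.24  0.86] f [-0.4 -0.4 -0.2]
turn units [ 1.879e+00  1.000e-03 -2.000e-03] alt yaw deg -84.57447332615658
shift units now [  0.46 -18.97 -10.11] | after turn [  0.48 -11.86  17.93]
```

View pics/s6.png

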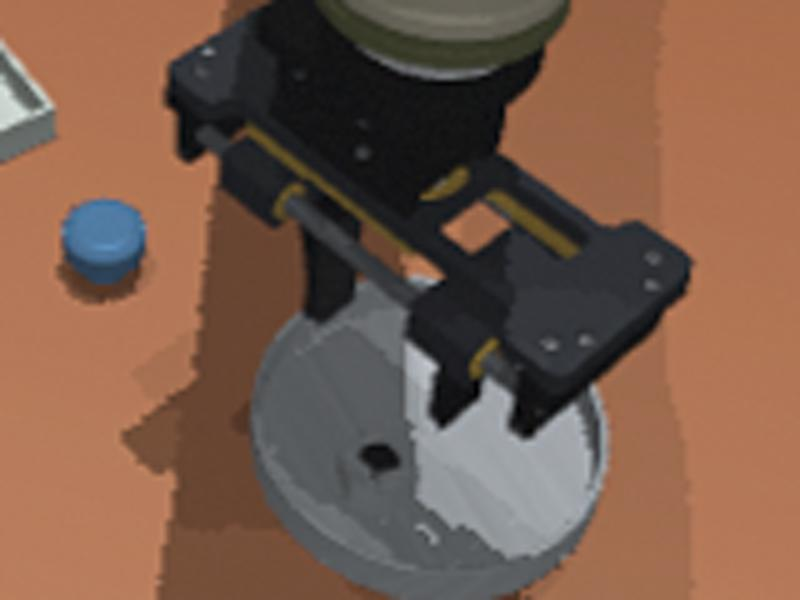

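Call:
arm_command:
  targets: [0,0,0,0,-0.9,-0.48,1,0,0,0,0,-0.9,-0.48,1,0,0,0,0,-0.9,-0.48,1,0,0,0,0,-0.9,-0.48,1,0,0,0,0,-0.9,-0.48,1,0,0,0,0,-0.9,-0.48,1,0,0,0,0,-0.9,-0.48,1,0,0,0,0,-0.9,-0.48,1,0,0,0,0,-0.9,-0.48,1,0,0,0,0,-0.9,-0.48,1,0,0,0,0,-0.9,-0.48,1,0,0,0,0,-0.9,-0.48,1]

```text
time: 29.22
ee_pos: [0.4826, 0.0522, 0.0959]
eef_rot: [-0.048, 0.711, 0.049, 0.7]
ft_force: [1.1, -0.5, 0.6]
width: 0.0871
```

Run:
```python
from h import *
plan(.4138,-.1548,.1,72.9)
```

```text
t 29.22 pos [0.4826 0.0522 0.0959] jawyaw 97.8 xaxis [-0.017  0.001 -1.   ] w 0.0871 q [ 0.46  0.26 -0.72  1.95  0.19  1.02  1.35] f [ 1.1 -0.5  0.6]
turn units [ 0.554 -0.021  0.   ] alt yaw deg -24.93379601505781
shift units now [-0.13 -7.83 -3.86] | after turn [-0.16 -8.72 -0.2 ]
```

Call:
arm_command:
  targets: [0,-0.02,0,-0.05,-0.9,-0.46,1,0,0,0,-0.05,-0.9,-0.46,1,0,0,0,-0.05,-0.9,-0.46,1,0,0,0,-0.05,-0.9,-0.46,1,0,0,0,0,-0.9,-0.46,1,0,0,0,0,-0.9,-0.46,1,0,0,0,0,-0.9,-0.46,1,0,0,0,0,-0.7,-0.3,1,0.14,0,0,0,0,0,1,0.14,0,0,0,0,0,1,0.14,0,0,0,0,0,1,0.11,0,0,0,0,0,1]

```text
time: 30.22
ee_pos: [0.4026, -0.1497, 0.0888]
eef_rot: [0.109, 0.705, -0.107, 0.693]
ft_force: [-0.0, -0.5, -0.2]
width: 0.087
```

Call:
arm_command:
  targets: [0,0,0,0,0,0,1,0,0,0,0,0,0,1]

```text
time: 30.38
ee_pos: [0.4013, -0.1496, 0.0871]
eef_rot: [0.11, 0.706, -0.107, 0.692]
ft_force: [-0.2, 0.2, -0.4]
width: 0.0871
```

Run:
```python
from h import *
plan(.4138,-.1548,.05,72.9)
```

```text
t 30.38 pos [ 0.4013 -0.1496  0.0871] jawyaw 72.3 xaxis [-0.019  0.007 -1.   ] w 0.0871 q [ 0.78  0.12 -0.54  2.09  0.07  0.97  1.46] f [-0.2  0.2 -0.4]
turn units [-0.013 -0.026 -0.002] alt yaw deg 0.5897991363845989
shift units now [ 1.47 -0.05  0.57] | after turn [ 1.49 -0.05  0.54]
```

Call:
arm_command:
  targets: [-0.013,-0.026,-0.002,0,-0.05,0.35,1,0,0,0,0.2,0,0.15,1,0,0,0,0.4,0,0,1,0,0,0,0.35,0,0,1,0,0,0,0.2,0,0,1,0,0,0,0,0,0,1,0,0,0,0,0,0,1]

```text
time: 30.97
ee_pos: [0.4131, -0.1543, 0.053]
eef_rot: [0.101, 0.7, -0.101, 0.7]
ft_force: [0.6, -0.7, 0.5]
width: 0.0874
```

Run:
```python
from h import *
plan(.4138,-.1548,.0275,72.9)
im=camera("scene"); crop(im,200,110,340,215,5.5,"s7.png")
```

```text
t 30.97 pos [ 0.4131 -0.1543  0.053 ] jawyaw 73.6 xaxis [-0.001  0.001 -1.   ] w 0.0874 q [ 0.76  0.19 -0.54  2.1   0.13  0.88  1.44] f [ 0.6 -0.7  0.5]
turn units [ 0.015 -0.001 -0.001] alt yaw deg -0.6699305468810195
shift units now [ 1.02 -0.01  0.03] | after turn [ 1.02 -0.01  0.03]
```

View pics/s7.png

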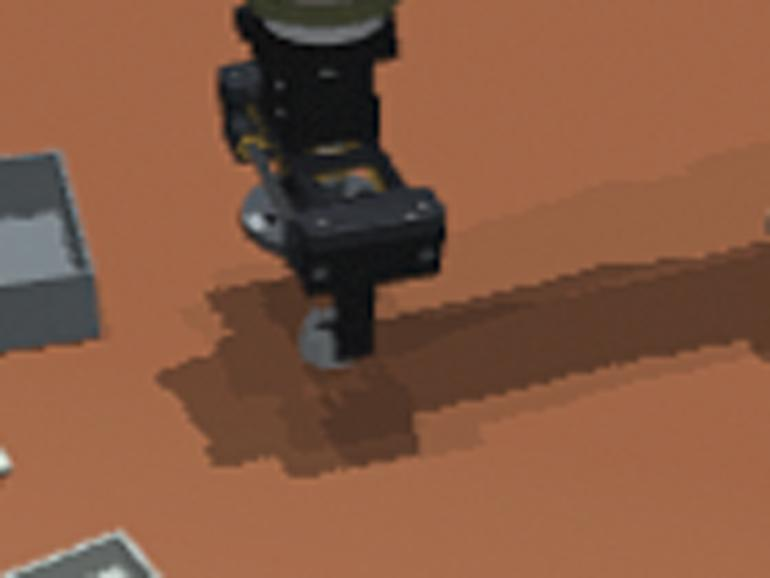

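Call:
arm_command:
  targets: [0.015,0,0,0.3,0,0.03,1,0,0,0,0.35,0,0,1,0,0,0,0.2,0,0,1,0,0,0,0.05,0,0,1,0,0,0,0,0,0,1,0,0,0,0,0,0,1]
  newtons: 25

```text
time: 31.52
ee_pos: [0.414, -0.1546, 0.0284]
eef_rot: [0.106, 0.699, -0.106, 0.699]
ft_force: [-0.1, 0.4, 0.1]
width: 0.0871
```

Run:
```python
from h import *
plan(.4138,-.1548,.026,72.9)
```

```text
t 31.52 pos [ 0.414  -0.1546  0.0284] jawyaw 72.8 xaxis [-0.  0. -1.] w 0.0871 q [ 0.75  0.24 -0.53  2.12  0.16  0.82  1.39] f [-0.1  0.4  0.1]
turn units [-0.002 -0.    -0.   ] alt yaw deg 0.07778285691973963
shift units now [ 0.1  -0.01 -0.  ] | after turn [ 0.1  -0.01 -0.  ]
```

Call:
arm_command:
  targets: [0,0,0,0.06,0,0,0,0,0,0,0,0,0,0,0,0,0,0,0,0,0,0,0,0,0,0,0,0,0,0,0,0,0,0,0,0,0,0,0,0,0,0,0,0,0,0,0,0,0,0,0,0,0,0,0,0,0,0,0,0,0,0,0,0,0,0,0,0,0,0,0,0,0,0,0,0,0,0,0,0,0,0,0,0]

```text
time: 32.52
ee_pos: [0.4147, -0.155, 0.0278]
eef_rot: [0.105, 0.699, -0.106, 0.7]
ft_force: [0.2, 0.5, 0.6]
width: 0.0302
```

Call:
arm_command:
  targets: [0,0,0,0,0,0,0,0,0,0,0,0,0,0,0,0,0,0,0,0,0]

```text
time: 32.77
ee_pos: [0.4147, -0.155, 0.0278]
eef_rot: [0.105, 0.699, -0.106, 0.7]
ft_force: [-0.0, -0.2, -0.2]
width: 0.0294
```

Call:
arm_command:
  targets: [0,0,0,-0.3,0,0,0,0,0,0,-0.7,0,0,0,0,0,0,-0.9,0,0,0,0,0,0,-0.8,0,0,0,0,0,0,-0.3,0,0,0,0,0,0,0,0,0,0]

```text
time: 33.27
ee_pos: [0.4134, -0.1539, 0.1066]
eef_rot: [0.106, 0.7, -0.105, 0.699]
ft_force: [-0.3, -0.9, 0.0]
width: 0.0297
```

Run:
```python
from h import *
plan(.543,.341,.1,72.9)
im=camera("scene"); crop(im,200,90,340,195,5.5,"s7.png")
im=camera("top"); crop(im,50,90,210,210,5,"t6.png")
```

```text
t 33.27 pos [ 0.4134 -0.1539  0.1066] jawyaw 72.9 xaxis [-0.001  0.001 -1.   ] w 0.0297 q [ 0.79  0.1  -0.55  2.06  0.06  1.    1.48] f [-0.3 -0.9  0. ]
turn units [-0.001 -0.002 -0.001] alt yaw deg 0.023701259589572032
shift units now [ 0.29 20.45 -0.87] | after turn [ 0.26 20.45 -0.86]
```

View pics/s7.png

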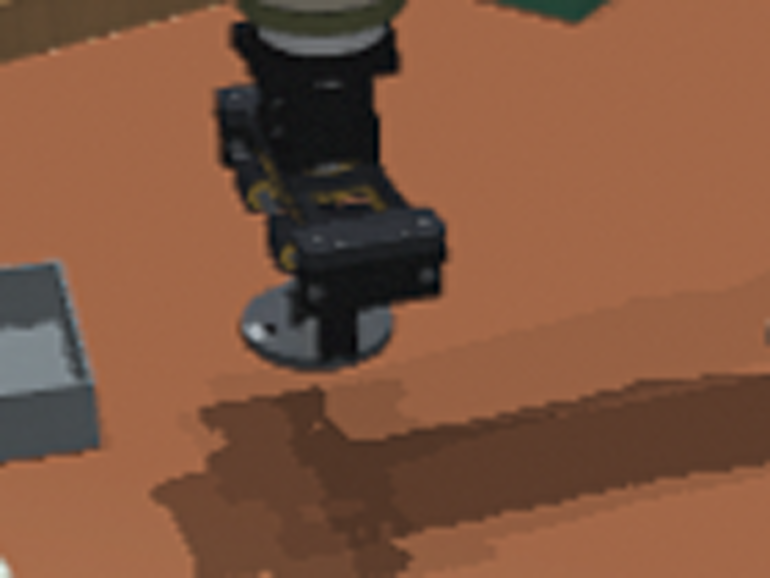

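View pics/t6.png

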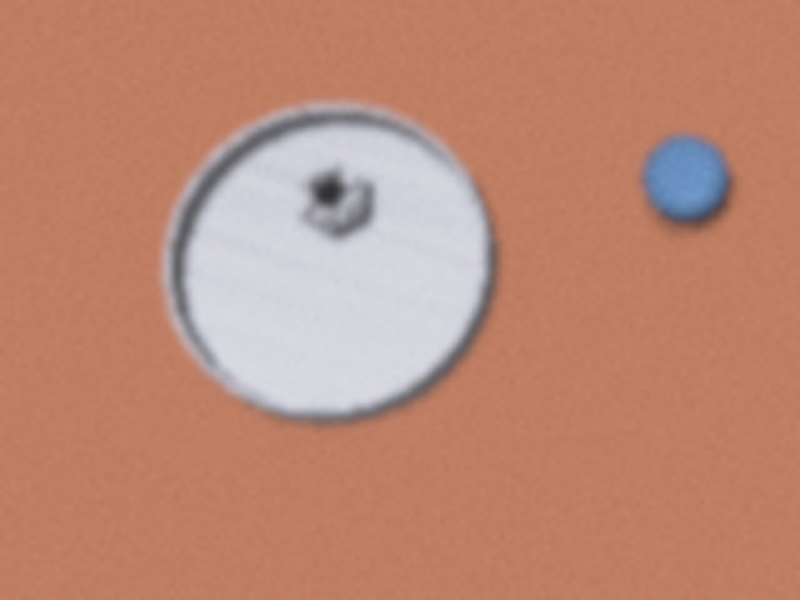

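Call:
arm_command:
  targets: [0,0,0,-0.04,0.97,-0.04,0,0,0,0,-0.04,0.97,-0.04,0,0,0,0,-0.04,0.97,-0.04,0,0,0,0,-0.04,0.97,-0.04,0,0,0,0,-0.04,0.97,-0.04,0,0,0,0,-0.04,0.97,-0.04,0,0,0,0,-0.04,0.97,-0.04,0,0,0,0,-0.04,0.97,-0.04,0,0,0,0,-0.04,0.97,-0.04,0,0,0,0,-0.04,0.97,-0.04,0,0,0,0,-0.04,0.97,-0.04,0,0,0,0,-0.04,0.97,-0.04,0]

```text
time: 34.37
ee_pos: [0.4813, 0.1345, 0.1016]
eef_rot: [0.11, 0.708, -0.109, 0.69]
ft_force: [0.4, 0.3, -1.0]
width: 0.0296
```

Run:
```python
from h import *
plan(.543,.341,.1,72.9)
```

```text
t 34.37 pos [0.4813 0.1345 0.1016] jawyaw 72.2 xaxis [-0.025  0.005 -1.   ] w 0.0296 q [ 0.32  0.3  -0.76  1.9   0.22  1.05  0.73] f [ 0.4  0.3 -1. ]
turn units [-0.015 -0.032  0.003] alt yaw deg 0.6816509282076879
shift units now [ 0.04  8.62 -0.17] | after turn [ 0.06  8.62 -0.07]
```

Call:
arm_command:
  targets: [-0.015,-0.032,0,-0.05,0.95,-0.02,0,0,0,0,-0.05,0.95,-0.02,0,0,0,0,-0.05,0.95,-0.02,0,0,0,0,-0.05,0.95,-0.02,0,0,0,0,0,0.95,-0.02,0,0,0,0,0,0.95,-0.02,0,0,0,0,0,0.95,-0.02,0,0,0,0,0,0.8,-0.02,0,0,0,0,0,0.5,-0.02,0,0,0,0,0,0,0,0,0,0,0,0,0,0,0]

```text
time: 35.28
ee_pos: [0.5282, 0.3392, 0.0855]
eef_rot: [0.099, 0.708, -0.106, 0.691]
ft_force: [0.0, -0.0, -0.3]
width: 0.0296
```

Run:
```python
from h import *
plan(.543,.341,.05,72.9)
im=camera("scene"); crop(im,240,220,400,340,5,"s6.png")
```

```text
t 35.28 pos [0.5282 0.3392 0.0855] jawyaw 73.3 xaxis [-0.025 -0.005 -1.   ] w 0.0296 q [-0.1   0.6  -0.73  1.57  0.41  1.16  0.37] f [ 0.  -0.  -0.3]
turn units [ 0.009 -0.028  0.016] alt yaw deg -0.4287090169023031
shift units now [1.4  0.26 0.58] | after turn [1.42 0.24 0.55]
```

View pics/s6.png

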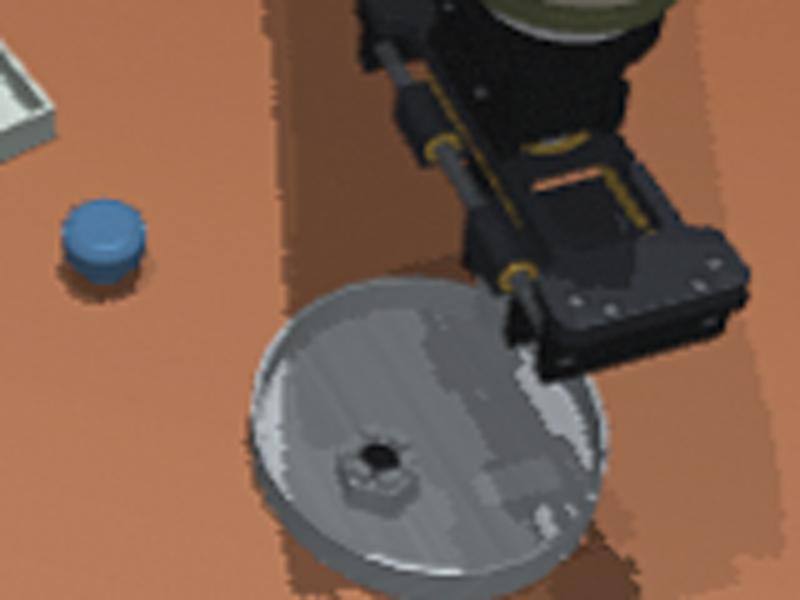

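Call:
arm_command:
  targets: [0.009,-0.028,0.016,0,0.15,0.35,0,0,0,0,0.2,0.1,0.25,0,0,0,0,0.35,0,0,0,0,0,0,0.35,0,0,0,0,0,0,0.25,0,0,0,0,0,0,0.05,0,0,0,0,0,0,0,0,0,0]

```text
time: 35.92
ee_pos: [0.5466, 0.3344, 0.0499]
eef_rot: [0.106, 0.698, -0.108, 0.7]
ft_force: [0.2, -0.6, -0.1]
width: 0.0298
```

Run:
```python
from h import *
plan(.545,.341,.0308,72.9)
```

```text
t 35.92 pos [0.5466 0.3344 0.0499] jawyaw 72.5 xaxis [ 0.001 -0.004 -1.   ] w 0.0298 q [-0.11  0.64 -0.7   1.58  0.45  1.09  0.34] f [ 0.2 -0.6 -0.1]
turn units [-0.008  0.003  0.004] alt yaw deg 0.3500863299568664
shift units now [ 0.76  0.24 -0.14] | after turn [ 0.76  0.23 -0.14]
```

Call:
arm_command:
  targets: [-0.008,0.003,0.004,0.1,0.18,-0.1,0,0,0,0,0.22,0.05,0,0,0,0,0,0.12,0,0,0,0,0,0,0.05,0,0,0,0,0,0,0,0,0,0]

```text
time: 36.33
ee_pos: [0.5456, 0.3417, 0.0366]
eef_rot: [0.105, 0.699, -0.104, 0.699]
ft_force: [0.2, 0.8, -1.9]
width: 0.0295
```

Call:
arm_command:
  targets: [0,0,0,0.08,0,0,0,0,0,0,0,0,0,0]

```text
time: 36.5
ee_pos: [0.5456, 0.3419, 0.0346]
eef_rot: [0.105, 0.699, -0.104, 0.699]
ft_force: [-0.2, 0.4, 0.3]
width: 0.0297
```

Call:
arm_command:
  targets: [0,0,0,0.06,0,0,0,0,0,0,0,0,0,0]

```text
time: 36.67
ee_pos: [0.5458, 0.342, 0.0332]
eef_rot: [0.105, 0.699, -0.104, 0.699]
ft_force: [0.1, -0.1, -0.8]
width: 0.0295
```

Call:
arm_command:
  targets: [0,0,0,0.08,0,0,0,0,0,0,0,0,0,0]

```text
time: 36.83
ee_pos: [0.5459, 0.3419, 0.0312]
eef_rot: [0.105, 0.699, -0.104, 0.7]
ft_force: [-0.9, -0.5, -0.4]
width: 0.0296
```

Call:
arm_command:
  targets: [0,0,0,0.05,0,0,0,0,0,0,0.02,0,0,0]

```text
time: 37.0
ee_pos: [0.5463, 0.3423, 0.0309]
eef_rot: [0.105, 0.699, -0.104, 0.7]
ft_force: [-1.5, -1.0, 3.6]
width: 0.0298
```

Call:
arm_command:
  targets: [0,0,0,0,0,0,0.5,0,0,0,0,0,0,0.5,0,0,0,0,0,0,0.5,0,0,0,0,0,0,0.5,0,0,0,0,0,0,0.5,0,0,0,-0.3,0,0,0.5,0,0,0,-0.7,0,0,0.5,0,0,0,-0.9,0,0,0.5,0,0,0,-0.9,0,0,0.8,0,0,0,-0.3,0,0,1,0,0,0,0,0,0,1]

```text
time: 37.92
ee_pos: [0.5455, 0.342, 0.1123]
eef_rot: [0.105, 0.699, -0.104, 0.699]
ft_force: [0.6, 0.2, 0.2]
width: 0.0561
```

Run:
```python
from h import *
im=camera("scene"); crop(im,240,220,400,340,5,"s6.png")
# box pose: box stay base and lid
for q,z in(((381.7,164.5),.045),((406,116),.045),((406,116),.09),((406,116),.12)): print(q,z,ray("top",*q,z))
yaw=np.radians(-21.5); bx=np.array([np.cos(yaw),np.sin(yaw)]); by=np.array([-bx[1],bx[0]]); c=np.array([.552,-.333])
for sx,sy,z in((-67,-72,45),(-67,72,45),(67,72,45),(67,-72,45),(170,72,141),(170,-72,141)):
    print(proj("top",[*(c+bx*sx/1e3+by*sy/1e3),z/1e3]).round(1),proj("scene",[*(c+bx*sx/1e3+by*sy/1e3),z/1e3]).round(1))
im=cv2.imread("pics/top0.png"); crop(im[:,:,::-1],350,80,500,240,3.75,"b2.png")
im=cv2.imread("pics/scene0.png"); crop(im[:,:,::-1],125,115,225,185,8,"b3.png")
plan(.341,-.279,.1)
```

```text
(381.7, 164.5) 0.045 [ 0.59318285 -0.26557015  0.045     ]
(406, 116) 0.045 [ 0.71487173 -0.31105725  0.045     ]
(406, 116) 0.09 [ 0.6954938  -0.29723081  0.09      ]
(406, 116) 0.12 [ 0.68257518 -0.28801318  0.12      ]
[427.6 228.9] [211.9 136.9]
[367.9 196.7] [216.7 159.5]
[394.5 145.7] [173.6 164.7]
[453.2 176.4] [172.4 141.3]
[430.7  90.5] [132.8 141.6]
[494.8 122.9] [135.2 118.9]
t 37.97 pos [0.5455 0.342  0.1118] jawyaw 73.0 xaxis [-0.     0.001 -1.   ] w 0.0602 q [-0.1   0.58 -0.73  1.53  0.4   1.19  0.38] f [0.2 0.4 0.8]
turn units [ 0.    -0.001 -0.001] alt yaw deg 0.0
shift units now [  0.44 -26.14  -0.56] | after turn [  0.47 -26.14  -0.56]
```

View pics/s6.png

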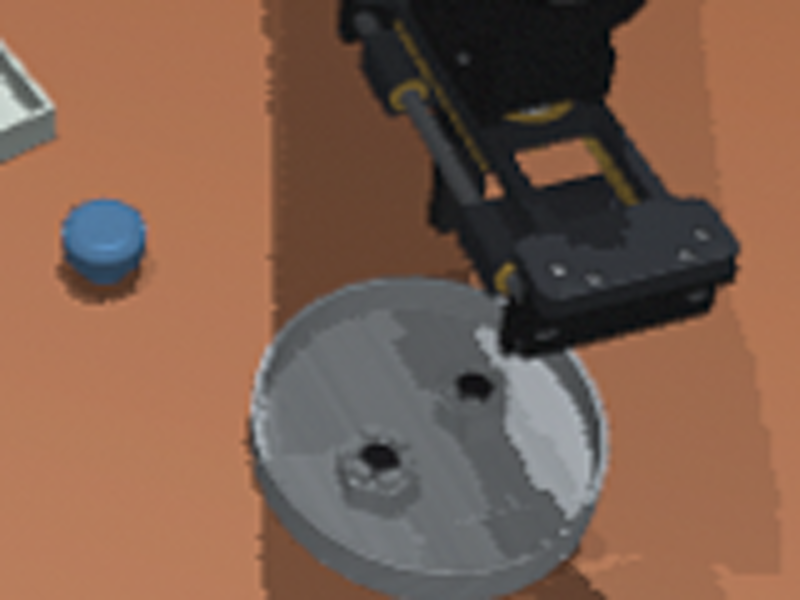

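View pics/b2.png

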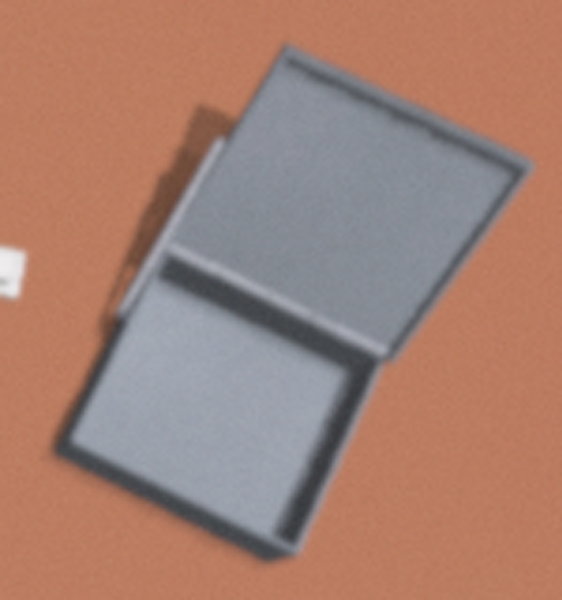

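View pics/b3.png

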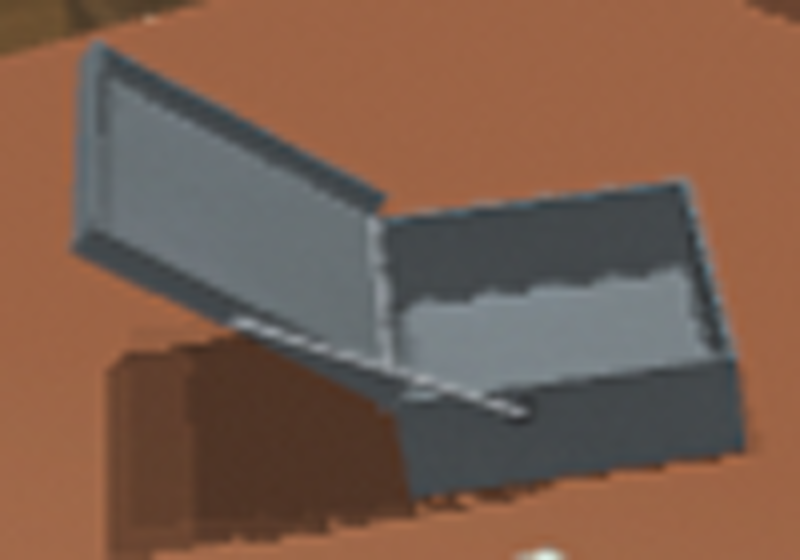

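Run:
```python
from h import *
from scipy.optimize import least_squares
obs=np.array([(370,197.3),(429.2,225.3),(452.5,174.5),(394,147.5)])
w=np.array([(-67,72),(-67,-72),(67,-72),(67,72)])/1e3
P=np.array([ray("top",*o,.045)[:2] for o in obs])
def m(p): 
    c,s=np.cos(p[2]),np.sin(p[2]); return p[:2]+w@np.array([[c,s],[-s,c]])
r=least_squares(lambda p:(m(p)-P).ravel(),[.55,-.33,-.35]); print(r.x[:2],np.degrees(r.x[2]),(m(r.x)-P).round(4))
c,s=np.cos(r.x[2]),np.sin(r.x[2]); R=np.array([[c,-s],[s,c]])
for q,z in(((381.7,164.5),.04),((408.5,117),.09)): print("stay local",R.T@(ray("top",*q,z)[:2]-r.x[:2]))
# scene corners check
def L(x,y,z): return [*(r.x[:2]+R@[x,y]),z]
for a in((-.067,.072),(-.067,-.072),(.067,-.072),(.067,.072)): print(a,proj("scene",L(*a,.045)).round(1), ((proj("scene",L(*a,.045))-[125,115])*8).round(0))
```

```text
[ 0.55386415 -0.33426193] -19.09269851539391 [[-0.0012  0.0019]
 [-0.0046 -0.0019]
 [ 0.0015 -0.0015]
 [ 0.0043  0.0015]]
stay local [0.01655839 0.07704295]
stay local [0.12207799 0.07558667]
(-0.067, 0.072) [216.8 158.9] [734. 351.]
(-0.067, -0.072) [210.2 136.6] [682. 173.]
(0.067, -0.072) [170.9 141.8] [367. 215.]
(0.067, 0.072) [173.9 165. ] [391. 400.]
```

Run:
```python
from h import *
print(ray("top",376.6,280,.036), ray("top",373.7,280,.008))
plan(.46,-.1,.11);
```

```text
[ 0.34000197 -0.27786763  0.036     ] [ 0.34039681 -0.27914783  0.008     ]
t 37.97 pos [0.5455 0.342  0.1118] jawyaw 73.0 xaxis [-0.     0.001 -1.   ] w 0.0602 q [-0.1   0.58 -0.73  1.53  0.4   1.19  0.38] f [0.2 0.4 0.8]
turn units [ 0.    -0.001 -0.001] alt yaw deg 0.0
shift units now [  0.05 -17.91   1.9 ] | after turn [  0.07 -17.91   1.9 ]
```

Call:
arm_command:
  targets: [0,0,0,-0.02,-1,0.1,1,0,0,0,-0.02,-1,0.1,1,0,0,0,-0.02,-1,0.1,1,0,0,0,-0.02,-1,0.1,1,0,0,0,-0.02,-1,0.1,1,0,0,0,-0.02,-1,0.1,1,0,0,0,-0.02,-1,0.1,1,0,0,0,-0.02,-1,0.1,1,0,0,0,-0.02,-1,0.1,1,0,0,0,-0.02,-1,0.1,1,0,0,0,-0.02,-1,0.1,1,0,0,0,-0.02,-1,0.1,1]

```text
time: 38.97
ee_pos: [0.4764, 0.0368, 0.1037]
eef_rot: [0.102, 0.706, -0.102, 0.694]
ft_force: [0.3, 0.3, 0.9]
width: 0.0872
```

Call:
arm_command:
  targets: [0,0,0,-0.02,-1,0.1,1,0,0,0,-0.02,-1,0.1,1,0,0,0,-0.02,-1,0.1,1,0,0,0,-0.02,-1,0.1,1,0,0,0,-0.02,-1,0.1,1,0,0,0,-0.02,-1,0.1,1]

```text
time: 39.47
ee_pos: [0.4414, -0.1192, 0.1011]
eef_rot: [0.102, 0.708, -0.102, 0.691]
ft_force: [0.2, 0.4, 0.7]
width: 0.0868
```

Run:
```python
from h import *
plan(.3405,-.2787,.1,70.5);
```

```text
t 39.47 pos [ 0.4414 -0.1192  0.1011] jawyaw 73.4 xaxis [-0.024  0.004 -1.   ] w 0.0868 q [ 0.76  0.18 -0.63  2.01  0.12  1.02  1.35] f [0.2 0.4 0.7]
turn units [ 0.064 -0.031  0.005] alt yaw deg -2.8705752849688224
shift units now [ 0.12 -7.27 -2.04] | after turn [ 0.04 -7.36 -1.68]
```

Call:
arm_command:
  targets: [0.06,-0.031,0.005,-0.03,-0.9,-0.2,1,0,0,0,-0.03,-0.9,-0.2,1,0,0,0,-0.03,-0.9,-0.2,1,0,0,0,-0.03,-0.9,-0.2,1,0,0,0,0,-0.9,-0.2,1,0,0,0,0,-0.9,-0.2,1,0,0,0,0,-0.9,-0.2,1,0,0,0,0,-0.7,-0.2,1,0,0,0,0,0,0,1,0,0,0,0,0,0,1]

```text
time: 40.3
ee_pos: [0.3321, -0.2821, 0.0948]
eef_rot: [0.125, 0.7, -0.122, 0.692]
ft_force: [0.3, 0.2, -0.2]
width: 0.0868
```

Run:
```python
from h import *
plan(.3405,-.2787,.065,70.5);
```

```text
t 40.30 pos [ 0.3321 -0.2821  0.0948] jawyaw 69.9 xaxis [-0.01   0.007 -1.   ] w 0.0868 q [ 1.04  0.11 -0.45  2.08  0.06  0.98  1.77] f [ 0.3  0.2 -0.2]
turn units [-0.013 -0.015 -0.004] alt yaw deg 0.5901174422496922
shift units now [1.19 0.24 0.28] | after turn [1.19 0.24 0.27]
```

Call:
arm_command:
  targets: [-0.013,-0.015,-0.004,0,0.18,0.2,1,0,0,0,0.2,0.06,0.05,1,0,0,0,0.4,0,0,1,0,0,0,0.3,0,0,1,0,0,0,0.1,0,0,1,0,0,0,0,0,0,1,0,0,0,0,0,0,1]

```text
time: 40.88
ee_pos: [0.3421, -0.2738, 0.0647]
eef_rot: [0.118, 0.698, -0.117, 0.697]
ft_force: [0.2, -0.4, 0.4]
width: 0.0868
```

Run:
```python
from h import *
im=camera("scene"); crop(im,190,90,330,195,5.5,"s8.png")
plan(.3405,-.2787,.036,70.5);
```

```text
t 40.93 pos [ 0.3421 -0.2738  0.0648] jawyaw 70.9 xaxis [-0.001  0.002 -1.   ] w 0.0873 q [ 1.01  0.16 -0.46  2.11  0.09  0.9   1.74] f [-0.4  0.4  0.6]
turn units [ 0.009 -0.002 -0.002] alt yaw deg -0.39458492341664453
shift units now [ 1.15 -0.21  0.  ] | after turn [ 1.15 -0.2   0.  ]
```

View pics/s8.png

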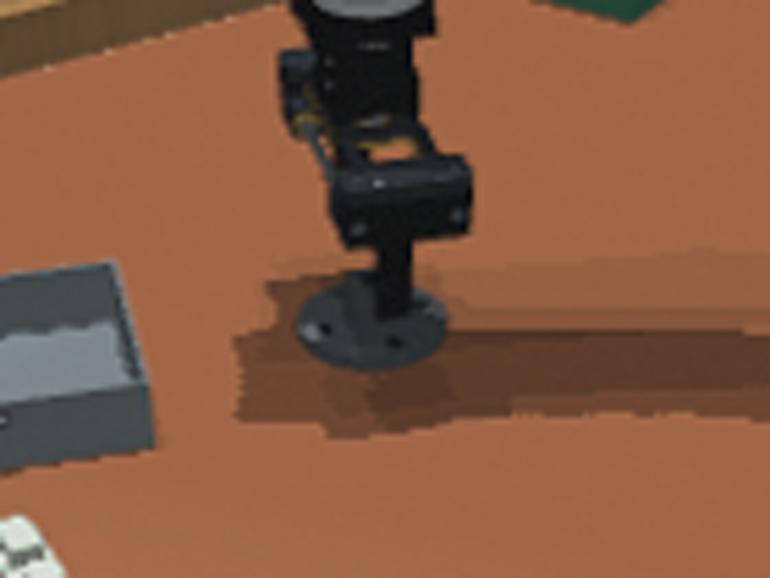

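Call:
arm_command:
  targets: [0.009,0,0,0.3,-0.18,0,1,0,0,0,0.35,0,0,1,0,0,0,0.25,0,0,1,0,0,0,0.1,0,0,1,0,0,0,0,0,0,1,0,0,0,0,0,0,1]
  newtons: 50

```text
time: 41.43
ee_pos: [0.3404, -0.279, 0.0372]
eef_rot: [0.121, 0.697, -0.12, 0.697]
ft_force: [-0.3, -0.0, -0.3]
width: 0.0874
```

Run:
```python
from h import *
plan(.3405,-.2787,.036,70.5);
```

```text
t 41.43 pos [ 0.3404 -0.279   0.0372] jawyaw 70.4 xaxis [-0.     0.002 -1.   ] w 0.0874 q [ 1.01  0.21 -0.45  2.12  0.12  0.84  1.71] f [-0.3 -0.  -0.3]
turn units [-0.002 -0.001 -0.002] alt yaw deg 0.11116429068763978
shift units now [0.05 0.01 0.  ] | after turn [0.05 0.01 0.  ]
```

Call:
arm_command:
  targets: [0,0,0,0,0,0,0,0,0,0,0,0,0,0,0,0,0,0,0,0,0,0,0,0,0,0,0,0,0,0,0,0,0,0,0,0,0,0,0,0,0,0,0,0,0,0,0,0,0,0,0,0,0,0,0,0,0,0,0,0,0,0,0,0,0,0,0,0,0,0,0,0,0,0,0,0,0,0,0,0,0,0,0,0]

```text
time: 42.43
ee_pos: [0.3411, -0.2794, 0.0383]
eef_rot: [0.121, 0.696, -0.12, 0.697]
ft_force: [-0.1, -0.1, -0.2]
width: 0.0353
```

Call:
arm_command:
  targets: [0,0,0,0,0,0,0,0,0,0,-0.2,0,0,0,0,0,0,-0.3,0,0,0,0,0,0,0,0,0,0,0,0,0,0,0,0,0]

```text
time: 42.85
ee_pos: [0.3391, -0.278, 0.0503]
eef_rot: [0.121, 0.698, -0.119, 0.696]
ft_force: [-1.1, 0.1, -7.0]
width: 0.0357
```

Run:
```python
from h import *
plan(.5515,-.3335,.13,70.5); 
im=camera("scene"); crop(im,190,90,330,195,5.5,"s8.png")
```

```text
t 42.85 pos [ 0.3391 -0.278   0.0503] jawyaw 70.4 xaxis [-0.003  0.004 -1.   ] w 0.0357 q [ 1.01  0.18 -0.45  2.11  0.1   0.87  1.73] f [-1.1  0.1 -7. ]
turn units [-0.002 -0.005 -0.003] alt yaw deg 0.09771704675083015
shift units now [-3.22  0.77  8.74] | after turn [-3.19  0.74  8.75]
```

View pics/s8.png

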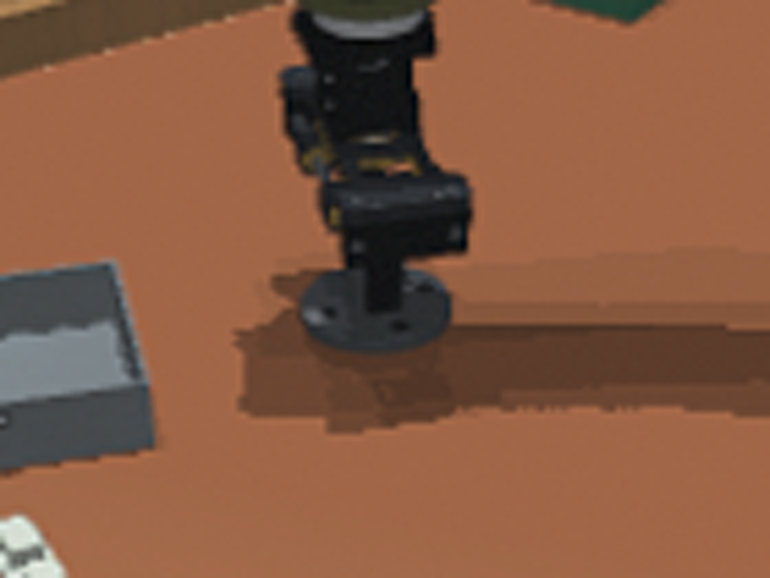

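Call:
arm_command:
  targets: [0,0,0,-0.5,0,0,0,0,0,0,-0.7,0,0,0,0,0,0,-0.7,0,0,0,0,0,0,-0.7,0,0,0,0,0,0,-0.4,0,0,0,0,0,0,0,0,0,0,0,0,0,0,0,0.4,0,0,0,0,0,0.08,0.7,0,0,0,0,-0.03,0.08,0.9,0,0,0,0,-0.03,0.08,0.9,0,0,0,0,-0.03,0.08,0.9,0,0,0,0,-0.03,0.08,0.9,0]

```text
time: 43.9
ee_pos: [0.4518, -0.3081, 0.1209]
eef_rot: [0.125, 0.702, -0.12, 0.691]
ft_force: [0.4, -0.7, -5.9]
width: 0.0348
```

Run:
```python
from h import *
plan(.5515,-.3335,.13,70.5);
```

```text
t 43.90 pos [ 0.4518 -0.3081  0.1209] jawyaw 70.1 xaxis [-0.014  0.009 -1.   ] w 0.0348 q [ 0.92  0.32 -0.47  1.78  0.16  1.1   1.62] f [ 0.4 -0.7 -5.9]
turn units [-0.009 -0.021 -0.005] alt yaw deg 0.40428188851134905
shift units now [-0.43  0.4   4.09] | after turn [-0.37  0.37  4.1 ]
```

Call:
arm_command:
  targets: [-0.009,-0.021,-0.005,-0.1,0.1,0.8,0,0,0,0,-0.1,0.1,0.8,0,0,0,0,-0.1,0.1,0.8,0,0,0,0,0,0.1,0.8,0,0,0,0,0,0,0.5,0,0,0,0,0,0,0,0,0,0,0,0,0,0,0]

```text
time: 44.48
ee_pos: [0.5516, -0.3287, 0.1124]
eef_rot: [0.123, 0.7, -0.117, 0.694]
ft_force: [-0.7, 0.2, -7.2]
width: 0.0348
```

Run:
```python
from h import *
plan(.5515,-.3335,.1,70.5); 
im=camera("scene"); crop(im,125,75,265,180,5.5,"s9.png")
im=camera("top"); crop(im,330,70,510,250,3.3,"t9.png")
```

```text
t 44.48 pos [ 0.5516 -0.3287  0.1124] jawyaw 70.5 xaxis [-0.007  0.01  -1.   ] w 0.0348 q [ 0.81  0.52 -0.45  1.53  0.23  1.16  1.54] f [-0.7  0.2 -7.2]
turn units [ 0.    -0.013 -0.009] alt yaw deg -0.01809800627414404
shift units now [ 0.49 -0.18  0.06] | after turn [ 0.49 -0.18  0.06]
```

View pics/s9.png

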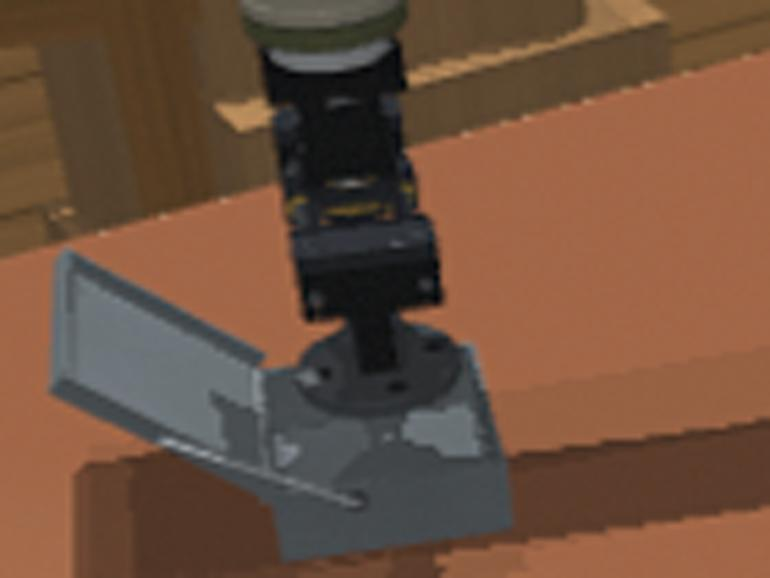

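View pics/t9.png

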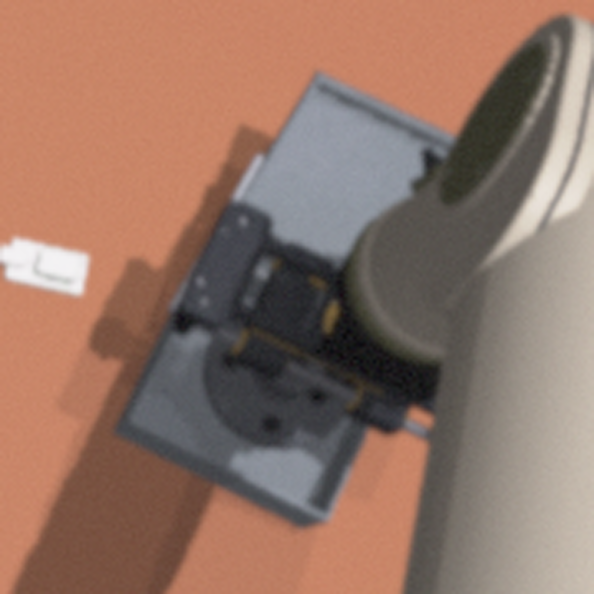

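Call:
arm_command:
  targets: [0,-0.013,-0.009,0,-0.12,0.04,0,0,0,0,0.1,-0.06,0,0,0,0,0,0.25,0,0,0,0,0,0,0.3,0,0,0,0,0,0,0.2,0,0,0,0,0,0,0,0,0,0,0,0,0,0,0,0,0]

```text
time: 45.17
ee_pos: [0.5469, -0.3347, 0.0883]
eef_rot: [0.12, 0.697, -0.121, 0.696]
ft_force: [-0.2, 0.0, -7.3]
width: 0.0348
```

Run:
```python
from h import *
plan(.5515,-.3335,.06,70.5);
```

```text
t 45.17 pos [ 0.5469 -0.3347  0.0883] jawyaw 70.4 xaxis [-0.002 -0.002 -1.   ] w 0.0348 q [ 0.81  0.53 -0.44  1.56  0.25  1.1   1.54] f [-0.2  0.  -7.3]
turn units [-0.003 -0.002  0.004] alt yaw deg 0.13820191399811677
shift units now [1.13 0.11 0.16] | after turn [1.13 0.11 0.16]
```

Call:
arm_command:
  targets: [0,0,0.004,0,0.08,0.13,0,0,0,0,0.2,0.03,0.03,0,0,0,0,0.3,0,0,0,0,0,0,0.3,0,0,0,0,0,0,0.15,0,0,0,0,0,0,0.05,0,0,0,0,0,0,0,0,0,0]

```text
time: 45.75
ee_pos: [0.5524, -0.333, 0.0605]
eef_rot: [0.121, 0.697, -0.12, 0.696]
ft_force: [0.1, -1.2, -6.0]
width: 0.0346
```

Run:
```python
from h import *
plan(.5515,-.3335,.0413,70.5); 
im=camera("scene"); crop(im,125,75,265,180,5.5,"s9.png")
```

```text
t 45.75 pos [ 0.5524 -0.333   0.0605] jawyaw 70.4 xaxis [-0.001  0.001 -1.   ] w 0.0346 q [ 0.8   0.57 -0.44  1.57  0.26  1.06  1.52] f [ 0.1 -1.2 -6. ]
turn units [-0.003 -0.002 -0.001] alt yaw deg 0.11639880968060368
shift units now [ 0.77 -0.03 -0.03] | after turn [ 0.77 -0.03 -0.03]
```

View pics/s9.png

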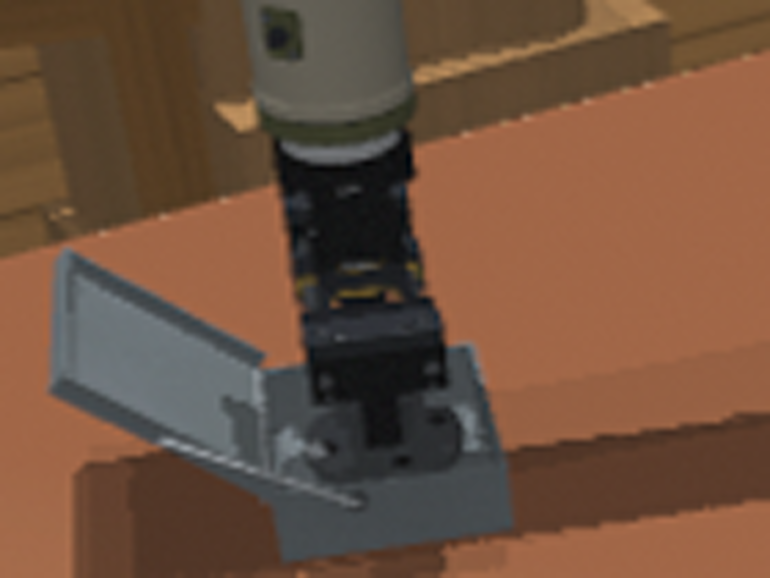

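Well clear inside. Continue down in small steps.

Call:
arm_command:
  targets: [0,0,0,0.15,-0.02,-0.02,0,0,0,0,0.2,0,0,0,0,0,0,0.12,0,0,0,0,0,0,0.05,0,0,0,0,0,0,0,0,0,0]

```text
time: 46.22
ee_pos: [0.552, -0.3337, 0.047]
eef_rot: [0.121, 0.697, -0.12, 0.697]
ft_force: [-1.3, 0.3, -6.7]
width: 0.035
```

Call:
arm_command:
  targets: [0,0,0,0.08,0,0,0,0,0,0,0,0,0,0]

```text
time: 46.38
ee_pos: [0.552, -0.3337, 0.0448]
eef_rot: [0.121, 0.697, -0.12, 0.697]
ft_force: [-0.5, -0.7, -7.1]
width: 0.0349
```

Call:
arm_command:
  targets: [0,0,0,0.08,0,0,0,0,0,0,0,0,0,0]

```text
time: 46.55
ee_pos: [0.5521, -0.3338, 0.0428]
eef_rot: [0.121, 0.697, -0.12, 0.697]
ft_force: [0.8, -0.2, -6.9]
width: 0.0349
```

Call:
arm_command:
  targets: [0,0,0,0.05,0,0,0,0,0,0,0,0,0,0]

```text
time: 46.72
ee_pos: [0.5522, -0.3338, 0.0416]
eef_rot: [0.121, 0.697, -0.12, 0.697]
ft_force: [0.0, 0.1, -6.8]
width: 0.0352
```

Call:
arm_command:
  targets: [0,0,0,0.05,0,0,0,0,0,0,0.02,0,0,0]

```text
time: 46.88
ee_pos: [0.5526, -0.334, 0.0414]
eef_rot: [0.121, 0.696, -0.121, 0.697]
ft_force: [-1.0, 0.5, -4.4]
width: 0.0351
```

Call:
arm_command:
  targets: [0,0,0,0.05,0,0,0,0,0,0,0.02,0,0,0]

```text
time: 47.05
ee_pos: [0.5527, -0.334, 0.0414]
eef_rot: [0.12, 0.696, -0.121, 0.697]
ft_force: [-1.8, 0.6, -4.6]
width: 0.0353
```

Call:
arm_command:
  targets: [0,0,0,0.03,0,0,0.42,0,0,0,0,0,0,0.6,0,0,0,0,0,0,0.6,0,0,0,0,0,0,0.6,0,0,0,0,0,0,0.6,0,0,0,0,0,0,0.6,0,0,0,-0.2,0,0,0.6,0,0,0,-0.5,0,0,0.6,0,0,0,-0.8,0,0,0.6,0,0,0,-0.9,0,0,0.6,0,0,0,-0.9,0,0,0.6,0,0,0,-0.9,0,0,0.6]

```text
time: 48.05
ee_pos: [0.5526, -0.3334, 0.1509]
eef_rot: [0.121, 0.696, -0.12, 0.697]
ft_force: [0.2, -0.1, 0.2]
width: 0.0523
```

Call:
arm_command:
  targets: [0,0,0,-0.9,0,0,0.6,0,0,0,-0.9,0,-0.5,0.6,0,0,0,-0.9,0,-0.9,0.6,0,0,0,-0.6,0,-0.9,0.6,0,0,0,-0.4,0,-0.9,0.6,0,0,0,0,0,-0.9,0.6,0,0,0,0,0,-0.9,0.6,0,0,0,0,0,0,0.6]

```text
time: 48.72
ee_pos: [0.4332, -0.2887, 0.263]
eef_rot: [0.117, 0.69, -0.122, 0.704]
ft_force: [0.5, 0.4, -0.1]
width: 0.0524
```

Run:
```python
from h import *
plan(.5,-.3335,.2,70.5); 
im=camera("scene"); crop(im,120,110,380,350,2.5,"s10.png"); crop(im,125,105,265,200,5.5,"s11.png")
im=camera("top"); cv2.imwrite("pics/t10.png",im[:,:,::-1])
```

```text
t 48.72 pos [ 0.4332 -0.2887  0.263 ] jawyaw 70.6 xaxis [ 0.017 -0.01  -1.   ] w 0.0524 q [ 0.96  0.11 -0.49  1.7   0.05  1.32  1.69] f [ 0.5  0.4 -0.1]
turn units [0.002 0.025 0.005] alt yaw deg -0.08323319613317892
shift units now [ 2.58 -0.79  3.06] | after turn [ 2.52 -0.8   3.12]
```

View pics/s10.png

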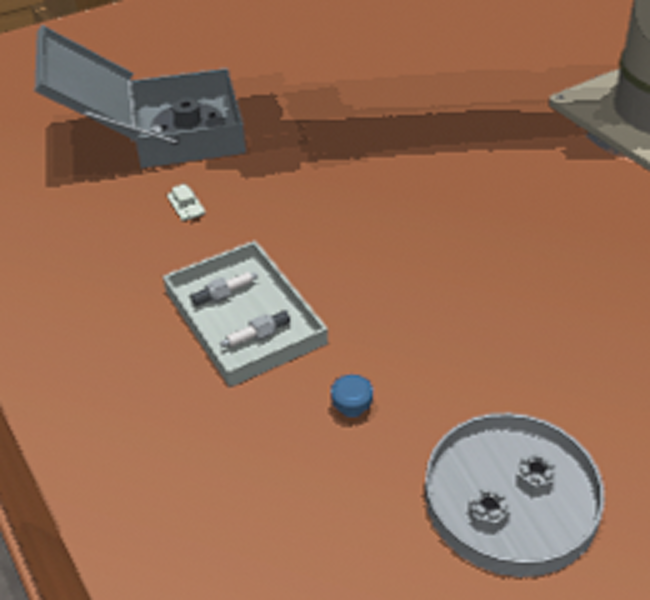

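View pics/s11.png

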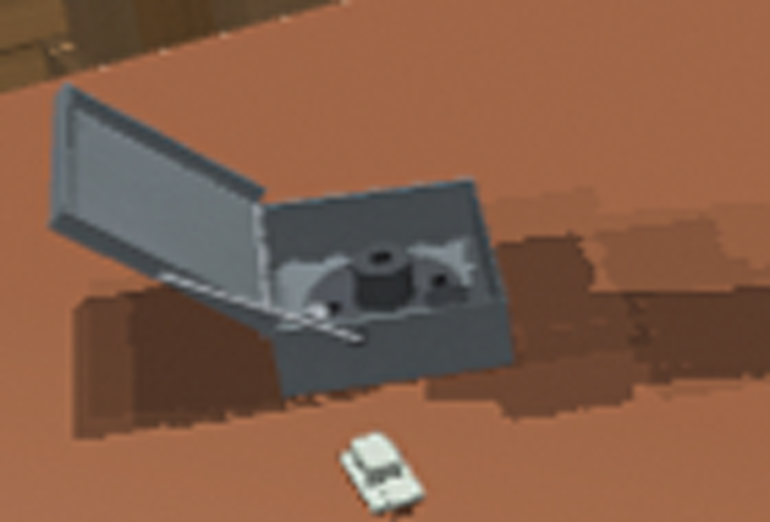

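View pics/t10.png

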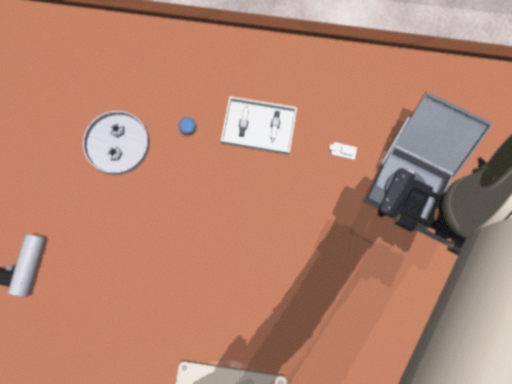

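Run:
```python
from h import *
s=read_state(); print(s["time"],np.abs(s["joint_vel"]).max()); print(close_job())
```

```text
48.8167 0.04536833296742345
the job is handed in; nothing more can be done
None
```

I sorted all the parts in the order asked and handed the job in at 48.8 s of the 136 s allowed. I laid both spark plugs flat in the tray, then both castle nuts crown up in the dish, then the flywheel hub up in the parts box. Each part was lowered until the force or height reading showed contact before I released it.

**Final pictures:** All five parts are inside their containers. The plugs lie side by side, the nuts are apart, and the flywheel is level and clear of the box walls. The blue knob and white latch show at the same pixels in the top view as before the job, and the gripper is open and clear of everything. The flywheel was checked only in the scene view, because the arm hid it from the top camera at the end.

**Readings that were off:**
- **First plug:** it met the tray floor at about 30 N wrist force, against a limit of 120 N.
- **Second plug pickup:** the fingertips touched the bench at about 24 N.
- **Plug grip:** the fingers read about 22.5 mm on both plugs, between across-flats (20.8 mm) and across-corners (24 mm). The plugs had probably turned slightly in the grip, but both look flat in the pictures.
- **Box pose:** I fitted it from pixel corners with up to about 5 mm error, inside the roughly 16 mm clearance around the flywheel.

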